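Stand the toppled optic up and jack the light source to beam height

ROBOT

A 6-joint arm with a two-finger parallel gripper is mounted at the origin on the work surface. World frame = base frame: x ahead of the robot, y to its left, z up, the work surface at z = 0. Lengths are in m, angles in degrees, forces in N, time in s.
With the tool pointing down it reaches from about 0.4 to 0.825 m from the base axis. Payload 7 kg.
Tool frame: the origin (TCP) lies between the finger pads; the fingertips stand 19 mm ahead of it and the grasp point (between the pads) is the TCP; z points along the fingers, y is the line along which they close (so a half turn about z gives the same grasp; the last joint's range is limited). The gripper opens to 88 mm and grips with 3 to 60 N. Pads are 19 mm wide; open, the fingers measure 130 mm over their backs; the gripper's body (78 mm by 193 mm) begins 47 mm behind the grasp point.
Start: joints at [16.507, 20.546, 0.682, 0, -70.136, -16.507], TCP at [0.675, -0, 0.246] pointing down, gripper open.
Joint ranges: [-176.03, 176.03], [-82.01, 121.73], [-58.28, 71.71], [-173.87, 95.51], [-174.79, -0.11], [-173.66, 173.66]. Speed limits (degrees/s): [136.94, 136.94, 172.46, 180, 180, 180].

INTERFACE

Orientations are given as [roll, pitch, yaw] about the fixed x, y, z axes, in that order (R = Rz(yaw) Ry(pitch) Rx(roll)).
In Python, from plant import r gives the robot as it stands. The module is installed in compiled form; this text tells all that it offers.
- The arm moves only by the shell command python3 -m pendant 'ROWS' [OPENING] [FORCE]. ROWS is JSON, a list of rows, each a list of 6 numbers: the shift along the tool's x, y, z in mm, then the turn, a rotation vector about the tool's x, y, z in rad. In form: [[tx, ty, tz, wx, wy, wz], ...]. A call has 1 to 20 rows; each row is the pose to reach, as a shift and turn from the pose commanded when the call began, along the tool's axes at that moment; what a row does not reach only later rows make up. A row lasts 1/8 s, in which the tool goes at most 62.5 mm and 10.7 degrees, less where a joint would pass 70% of its speed; a pose out of reach is approached as far as the arm can. A call with a gripper value outside its range is refused whole. OPENING is the finger opening in mm, from 0 to 87.6, set as the call begins (- or left out, the last holds). The fingers move at their own pace and stop on an object; FORCE is the grip in N (left out, the last holds). Time passes only in rows, so rows that repeat a pose let the fingers close. It gives the time, the measured TCP pose, the force, the opening and the grip force at its end, in the units of the state.
- r.get_state(): the state, without advancing time (a new reading comes with each control period).
- r.capture(name): name is "scene" or "side" or "wrist"; returns the picture (400x640x3 uint8, red, green, blue); there is no depth.
- r.camera_params(name): a dict with "mtx" (3x3 intrinsics, pixels), "rvec" (rotation vector, rad) and "tvec" (3), from world to camera coordinates, as OpenCV has them; the wrist camera has in their place "mount" (4x4, takes a point from camera to tool coordinates, whose origin is the TCP and whose axes are the flange's). Camera axes: x right, y down, z forward; pixel columns grow to the right and rows downward; lengths in m; the calibration is good to about 2 mm. A picture is of the moment at which its call begins: read the wrist's pose just before it. camera_params takes no time and is no camera call.
- r.close_job(): hands the job in; it is judged then, once.
The state is a dict: "time_s": time; "joints": joint angles; "qd": joint speeds; "joint_torque": joint torques, N m; "tcp_pos": TCP position; "eef_rot": TCP orientation; "contact_force": force on the tool from outside, world axes, zero at the start; "moment": the same for the moment, N m; "gripper_width": finger opening in m; "gripper_force": force on a finger pad.
Only numpy, scipy, OpenCV 4.12 (cv2) and the standard library are available. Lean on these libraries where they do the work, as an engineer would, in place of code of your own. Each camera call takes 0.05 s, during which the arm holds its last target. There are 200 camera calls.

TASK

On the optical bench, first stand the toppled optic post upright again in its lane, between the iris post and the block it fell against, without disturbing the iris post, and let go of it. Then pump the lever of the ratchet lift with full up-and-down strokes until the light source's port is level with the windows of the standing posts, not a tooth higher, and let go of the lever.

Things in the scene. Friction and masses are not known exactly. Their poses are not given: they have to be found in the camera images.
- post: Toppled optic post, loose, about 0.4 kg, bottom-heavy: foot 70 x 70 x 12 mm, round shaft 28 mm, square black head. Origin: centre of the foot's underside; z along the shaft to the head, x across the lane. At the start it leans about 65 degrees towards the lane's -y: the foot's edge y = -35 mm is on the lane floor, the shaft lies on the block's top edge.
- post_window (a point): Centre of the toppled post's head, 175 mm along the post's z from the foot's underside. The head is 50 mm wide (post x), 24 mm thick (post y) and 50 mm high (150 to 200 mm from the underside), with a round glass window through its thickness. Standing on the lane, the window is 187 mm above the table.
- lane: Fixed grey base rail on the table, 120 mm wide (its x), 420 mm long (its y), floor 12 mm above the table, with two low black lips 8 mm high along its sides, 96 mm apart inside. Origin: centre of its underside; its +y end is next to the lift.
- block: Fixed bare metal block in the lane that the post fell against, 70 x 70 mm and 67.6 mm high, standing on the lane floor near the lane's -y end. Origin: centre of its underside; axes as the lane's.
- iris_post: Loose upright iris post in the lane near its +y end, about 0.4 kg: foot 60 x 60 x 12 mm, shaft 24 mm, round head 44 mm across and 14 mm thick with its centre 175 mm above the underside. Origin: centre of the foot's underside, z up. To be left standing where it is.
- jack: Ratchet lift, fixed: steel base 200 x 150 x 12 mm, two grey side plates, a rising platform. Origin: centre of the base's underside. Its -x side faces the robot and carries the lever, its -y side faces the lane. The lever's hinge is level, along the jack's y, at x = -45, y = 0, z = 58 mm.
- jack_lever (a joint): Lever angle, rad. 0, also the start: handle at its upper stop (lever slopes 0.21 up towards the robot); 0.42: at its lower stop (slopes 0.21 down). A full stroke is from below 0.05 to above 0.40 and back; less than 0.08 to 0.36 gains no tooth. Pushing down takes 4 to 9 N at the handle. It stays where left, but goes up by itself while the platform's weight is on it.
- lever_grip (a point): Middle of the black rubber handle, 20 mm wide (jack y), 24 mm high, 55 mm long, 122 mm from the hinge, 83 (up) to 33 mm (down) above the table. Its x axis points along the lever to the hinge, its y is the jack's y. The light source's front overhangs to within about 16 mm of it, so the gripper must come in tilted, its body leaning 35 to 45 degrees back to the robot.
- jack_stage (a joint): Height of the platform above its lowest position, m. Teeth hold it at multiples of 0.012. A full down stroke lifts it a little over a tooth; as the lever goes back up it settles on the tooth. At the start it may rest between teeth on the lever's pawl: the first stroke then lifts it to a tooth, by up to 0.020. It cannot be let down again. Wanted: 0.060.
- laser_port (a point): Centre of the round port on the -y face (towards the lane) of the light source, the grey finned box 130 x 200 x 54 mm on the platform, whose upright front face is at jack x = -150 mm. The port is 127 mm above the table with the platform at 0, and 187 mm at the wanted height.

How it is judged (in metres and radians):
On the way, in this order (a step that is already met when the one before it is completed fails the run):
1. the toppled post stands upright on the lane floor between the iris post and the block, released (angle between post's own z axis and vertical below 0.06 rad and height (world z) of post below 0.017 m and x of post in the frame of lane between -0.018 and 0.018 m and y of post in the frame of block above 0.07 m and horizontal distance between post and iris_post above 0.066 m and contact force between the fingers and post below 0.3 N and linear speed of post below 0.03 m/s), for 0.3 s.
2. the light source's port is level with the window of the standing post (height (world z) of laser_port between 0.182 and 0.193 m), for 0.3 s.
At the end, for the whole second after the job is handed in: The post stands upright (within 3.4 degrees), at rest on the lane floor between the lips, clear of block and iris post; the light source's port is 182 to 193 mm above the table (window: 187 mm); the iris post stands within 30 mm of its place; nothing is held (all of step 2 and angle between each of post, iris_post's own z axis and vertical below 0.06 rad and height (world z) of post below 0.017 m and x of post in the frame of lane between -0.018 and 0.018 m and y of post in the frame of block above 0.07 m and y of post in the frame of lane below 0.14 m and horizontal distance between post and iris_post above 0.066 m and distance of iris_post from where it was at the start of the episode below 0.03 m and linear speed of post below 0.02 m/s); the robot touches nothing.
It fails at once if the iris post is knocked over or pushed away (angle between iris_post's own z axis and vertical above 0.3 rad or distance of iris_post from where it was at the start of the episode above 0.04 m).
It also fails if it takes over 72 s, if anything falls off the work surface, if the arm or the gripper's body presses on something with over 40 N, if the wrist force passes 120 N, or if a joint passes its speed limit or range.

## Working session

There is one attempt and no reset: what is moved stays moved. The work goes in short steps, Python scripts to look and compute and a shell command to move; the robot and the scene stay as the last step left them, time stands still between calls to the robot, and variables do not carry over. Pictures are saved under pics/ and viewed, at most 10 in all, crops included, and the job is handed in when it is done.

```bash
mkdir -p pics; ls
python3 - <<'E'
from plant import r
import cv2,numpy as np
for n in ["scene","side"]:
    im=r.capture(n); cv2.imwrite(f"pics/{n}0.png",im[:,:,::-1]); p=r.camera_params(n)
    R=cv2.Rodrigues(np.array(p["rvec"]))[0]; print(n,np.array(p["mtx"]).tolist(),(-R.T@np.array(p["tvec"]).ravel()).round(3),R[2].round(3))
p=r.camera_params("wrist");print(np.array(p["mount"]).round(4).tolist(),np.array(p["mtx"]).tolist())
s=r.get_state();print(s)
E
```

```text
pics
scene [[378.9172667922605, 0.0, 318.79397475332394], [0.0, 378.9172667922605, 202.3068863398184], [0.0, 0.0, 1.0]] [ 0.611 -0.576  0.53 ] [-0.023  0.798 -0.603]
side [[362.9187678161664, 0.0, 322.92931846983964], [0.0, 362.9187678161664, 195.68538485370433], [0.0, 0.0, 1.0]] [0.863 0.637 0.661] [-0.311 -0.714 -0.627]
[[0.0, -0.9528, -0.3036, 0.0819], [1.0, -0.0001, 0.0004, 0.0003], [-0.0004, -0.3036, 0.9528, -0.1388], [0.0, 0.0, 0.0, 1.0]] [[351.7041382462402, 0.0, 320.4907681027216], [0.0, 351.7041382462402, 194.76956781101447], [0.0, 0.0, 1.0]]
{'time_s': 0.1, 'joints': array([ 1.65073631e+01,  2.05887999e+01,  6.41274315e-01, -1.58038183e-02,
       -7.01358496e+01, -1.65063334e+01]), 'qd': array([-0.0029321 , -0.09395418,  0.21826305,  0.19850958, -0.10344296,
        0.06240108]), 'joint_torque': array([-1.42273191e-03, -5.84165347e+01,  2.93752134e+01,  7.01551259e+00,
        1.01412315e-02, -6.66964229e-05]), 'tcp_pos': array([ 6.74616016e-01, -2.33912101e-05,  2.44722956e-01]), 'eef_rot': array([ 1.79915839e+02, -9.44539145e-03, -9.00043441e+01]), 'contact_force': array([-0.6100032 , -0.11949388, -0.34718843]), 'moment': array([ 0.00922895, -0.05207389, -0.03907459]), 'gripper_force': 0.0, 'gripper_width': 0.08743345404200084}
```

View pics/scene0.png

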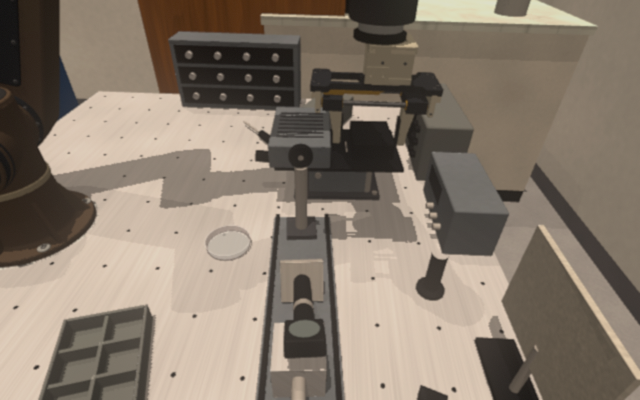

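View pics/side0.png

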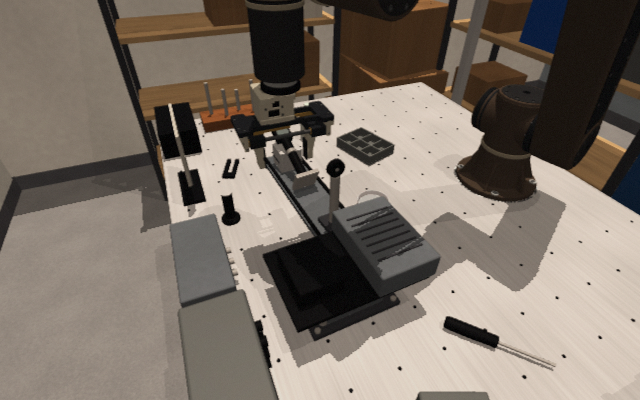

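Run:
```python
from plant import r
import cv2,numpy as np
s=r.get_state();print(s['tcp_pos'],s['eef_rot'])
im=r.capture("wrist")[:,:,::-1]; cv2.imwrite("pics/w0.png",im)
a=cv2.imread("pics/scene0.png"); b=cv2.imread("pics/side0.png")
c1=cv2.resize(a[90:400,230:430],None,fx=1.9,fy=1.9,interpolation=cv2.INTER_CUBIC)
c2=cv2.resize(b[110:330,220:440],None,fx=1.9,fy=1.9,interpolation=cv2.INTER_CUBIC)
o=np.zeros((600,800,3),np.uint8); o[:c1.shape[0],:c1.shape[1]]=c1[:600]; o[:c2.shape[0],380:380+c2.shape[1]]=c2[:, :420]
cv2.imwrite("pics/crop0.png",o)
```

```text
[ 6.74616016e-01 -2.33912101e-05  2.44722956e-01] [ 1.79915839e+02 -9.44539145e-03 -9.00043441e+01]
```

View pics/w0.png

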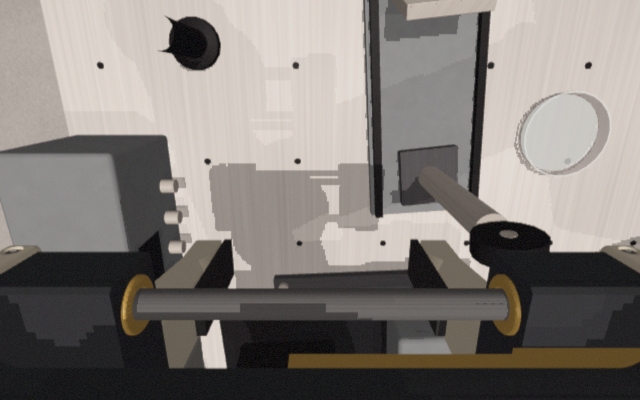

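View pics/crop0.png

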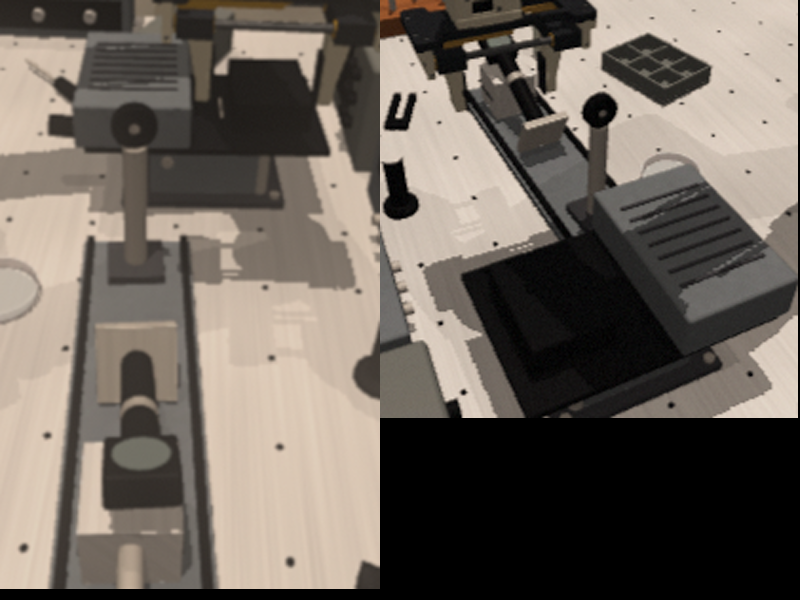

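```bash
cat > h.py <<'E'
import numpy as np,cv2
from plant import r
from scipy.spatial.transform import Rotation as Ro
T0=np.eye(4);T0[:3,:3]=Ro.from_euler('xyz',[179.916,-.0094,-90.0043],degrees=True).as_matrix();T0[:3,3]=[.674616,0,.244723]
def cam(n,T=None):
    p=r.camera_params(n);K=np.array(p["mtx"])
    if n=="wrist":
        M=np.linalg.inv((T0 if T is None else T)@np.array(p["mount"]));return K,M[:3,:3],M[:3,3]
    return K,cv2.Rodrigues(np.array(p["rvec"]))[0],np.array(p["tvec"]).ravel()
def ray(n,uv,T=None):
    K,R,t=cam(n,T);d=R.T@np.linalg.solve(K,[*uv,1]);return -R.T@t,d
def onz(n,uv,z,T=None):
    c,d=ray(n,uv,T);return (c+d*(z-c[2])/d[2]).round(4)
def tri(*obs):
    A=0;b=0
    for n,uv in obs:
        c,d=ray(n,uv);d/=np.linalg.norm(d);P=np.eye(3)-np.outer(d,d);A=A+P;b=b+P@c
    return np.linalg.solve(A,b).round(4)
def proj(n,X,T=None):
    K,R,t=cam(n,T);q=K@(R@np.asarray(X)+t);return q[:2]/q[2]
S=lambda x,y:(230+x/1.9,90+y/1.9)
D=lambda x,y:(220+(x-380)/1.9,110+y/1.9)
E
python3 - <<'E'
from h import *
P=lambda l,v:print(l,v)
for uv in [(398,150),(457,146),(459,199),(403,205)]: P("iris foot w",onz("wrist",uv,.024))
for uv in [(109,272),(164,272)]: P("iris foot s",onz("scene",S(*uv),.024))
P("iris head",tri(("scene",S(134,126)),("side",D(600,110))))
for uv in [(366,0),(371,100),(375,215),(489,0),(481,100),(473,170)]: P("lip outer/in w",onz("wrist",uv,.02))
for uv in [(88,237),(188,237),(52,588),(214,588)]: P("lip s",onz("scene",S(*uv),.02))
for uv in [(79,533),(183,533),(85,443)]: P("block",onz("scene",S(*uv),.0796))
for uv in [(97,402),(178,402)]: P("post foot low",onz("scene",S(*uv),.017))
for uv in [(97,324),(177,321)]: P("post foot up",onz("scene",S(*uv),.012+.0634+.005))
for uv in [(137,352),(139,455),(104,507),(180,507)]: P("post window",onz("scene",S(*uv),.128))
P("box -x-y",tri(("scene",S(77,92)),("side",D(695,165))));P("box +x-y",tri(("scene",S(190,93)),("side",D(595,190))))
P("box -x+y",tri(("scene",S(88,33)),("side",D(798,268))));P("box +x+y",tri(("scene",S(187,40)),("side",D(690,316))))
for uv in [(48,115),(48,134),(75,115)]: P("lever",onz("scene",S(*uv),.09))
P("base +x-y",onz("scene",S(282,205),.0))
E
```

```text
iris foot w [ 0.5939 -0.0158  0.024 ]
iris foot w [ 0.5335 -0.0199  0.024 ]
iris foot w [0.5246 0.0375 0.024 ]
iris foot w [0.5845 0.0443 0.024 ]
iris foot s [ 0.5337 -0.0132  0.024 ]
iris foot s [ 0.5913 -0.0093  0.024 ]
iris head [0.5594 0.0129 0.1859]
lip outer/in w [ 0.6319 -0.1546  0.02  ]
lip outer/in w [ 0.6234 -0.0655  0.02  ]
lip outer/in w [0.6136 0.0574 0.02  ]
lip outer/in w [ 0.5184 -0.1547  0.02  ]
lip outer/in w [ 0.5134 -0.0655  0.02  ]
lip outer/in w [0.5119 0.0064 0.02  ]
lip s [0.5032 0.0481 0.02  ]
lip s [0.6152 0.056  0.02  ]
lip s [ 0.53   -0.3377  0.02  ]
lip s [ 0.6423 -0.3315  0.02  ]
block [ 0.5509 -0.3296  0.0796]
block [ 0.6186 -0.3258  0.0796]
block [ 0.5454 -0.2614  0.0796]
post foot low [ 0.541  -0.1755  0.017 ]
post foot low [ 0.6118 -0.1712  0.017 ]
post foot up [ 0.5395 -0.1431  0.0804]
post foot up [ 0.6079 -0.135   0.0804]
post window [ 0.5799 -0.2153  0.128 ]
post window [ 0.5881 -0.3021  0.128 ]
post window [ 0.5699 -0.3391  0.128 ]
post window [ 0.6155 -0.3365  0.128 ]
box -x-y [0.4879 0.123  0.1611]
box +x-y [0.6126 0.1231 0.1645]
box -x+y [0.4747 0.2968 0.1557]
box +x+y [0.6011 0.3031 0.1487]
lever [0.4373 0.1954 0.09  ]
lever [0.4454 0.1506 0.09  ]
lever [0.4702 0.1981 0.09  ]
base +x-y [0.731  0.1526 0.    ]
```

```bash
cat >> h.py <<'E'
def row(p,R):
    "row (mm, rad) from present pose to TCP pose p,R"
    s=r.get_state();Rc=Ro.from_euler('xyz',s['eef_rot'],degrees=True);R=Ro.from_matrix(R)
    t=Rc.inv().apply(np.array(p)-s['tcp_pos'])*1000;w=(Rc.inv()*R).as_rotvec()
    return [*t.round(1),*w.round(3)]
def Rlane(tilt,yaw=4.2,flip=0):
    return (Ro.from_euler('z',yaw,degrees=True)*Ro.from_euler('x',tilt,degrees=True)*Ro.from_euler('xyz',[180,0,-90+180*flip],degrees=True)).as_matrix()
E
python3 - <<'E'
from h import *
for p,t in [((.62,-.2,.36),0),((.60,-.42,.30),30),((.594,-.43,.25),55)]: print(row(p,Rlane(t)))
E
```

```text
[np.float64(200.0), np.float64(54.8), np.float64(-115.1), np.float64(0.001), np.float64(-0.0), np.float64(-0.073)]
[np.float64(420.0), np.float64(74.7), np.float64(-55.0), np.float64(-0.018), np.float64(-0.523), np.float64(-0.072)]
[np.float64(430.0), np.float64(80.6), np.float64(-5.0), np.float64(-0.034), np.float64(-0.96), np.float64(-0.068)]
```

```bash
python3 -m pendant '[[100,30,-115,0,0,-0.05],[200,55,-115,0,0,-0.073],[200,55,-115,0,0,-0.073],[300,65,-100,-0.01,-0.2,-0.073],[420,75,-55,-0.018,-0.35,-0.072],[420,75,-55,-0.018,-0.523,-0.072],[420,75,-55,-0.018,-0.523,-0.072],[420,75,-55,-0.018,-0.523,-0.072],[420,75,-55,-0.018,-0.523,-0.072]]'
python3 - <<'E'
from h import *
s=r.get_state();print(s['tcp_pos'],s['eef_rot'],s['joints'])
cv2.imwrite("pics/w1.png",r.capture("wrist")[:,:,::-1])
print(row((.594,-.405,.187),Rlane(55)))
E
```

```text
time_s: 1.27
tcp_pos: [0.5989, -0.4225, 0.2975]
eef_rot: [179.9, 30.1, -86.1]
contact_force: [-0.2, 0.7, -0.4]
gripper_width: 0.0875
gripper_force: 0.0
[ 0.59885659 -0.42249974  0.29750499] [179.86085947  30.11268442 -86.06733291] [ -32.868336     38.4665105    40.91259025  -25.18111916 -109.8236126
   31.84145519]
[np.float64(41.9), np.float64(4.4), np.float64(105.0), np.float64(-0.001), np.float64(-0.435), np.float64(-0.002)]
```

View pics/w1.png

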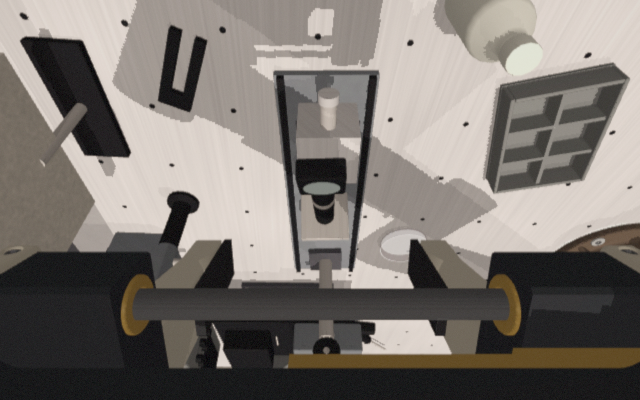

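Run:
```python
from h import *
s=r.get_state();T=np.eye(4);T[:3,:3]=Ro.from_euler('xyz',s['eef_rot'],degrees=True).as_matrix();T[:3,3]=s['tcp_pos']
A=0;b=0
for c,d in [ray("scene",S(130,548)),ray("wrist",(328,127),T)]:
    d/=np.linalg.norm(d);P=np.eye(3)-np.outer(d,d);A=A+P;b=b+P@c
print("peg top",np.linalg.solve(A,b))
for uv in [(275,72),(378,72)]: print("lane end",onz("wrist",uv,.02,T))
print("peg base",onz("wrist",(326,85),.012,T),"peg top if z=.1",onz("wrist",(328,127),.1,T))
for z in (.08,.1176,.1287): print("win",onz("wrist",(323,187),z,T))
print(proj("wrist",[.5869+.0004,-.3074+.005,.1287],T))
for uv in [(297,195),(349,195)]: print("block -y?",onz("wrist",uv,.0796,T))
```

```text
peg top [ 0.58472172 -0.33440048  0.07325479]
lane end [ 0.6448 -0.364   0.02  ]
lane end [ 0.5326 -0.372   0.02  ]
peg base [ 0.5874 -0.3476  0.012 ] peg top if z=.1 [ 0.5871 -0.3543  0.1   ]
win [ 0.5837 -0.2489  0.08  ]
win [ 0.5869 -0.2884  0.1176]
win [ 0.5879 -0.3     0.1287]
[323.7588934  185.43686185]
block -y? [ 0.6152 -0.2316  0.0796]
block -y? [ 0.5498 -0.2362  0.0796]
```

```bash
python3 -m pendant '[[20,4,50,0,-0.15,0],[42,4,105,0,-0.3,0],[42,4,105,0,-0.435,-0.002],[42,4,105,0,-0.435,-0.002],[42,4,105,0,-0.435,-0.002],[42,4,105,0,-0.435,-0.002],[42,4,105,0,-0.435,-0.002]]'
python3 - <<'E'
from h import *
print(r.get_state()['joints'].round(1))
print(row((.5869,-.3074,.1185),Rlane(55)))
E
```

```text
time_s: 2.2
tcp_pos: [0.5957, -0.4035, 0.1913]
eef_rot: [-179.5, 54.7, -85.2]
contact_force: [0.4, 0.3, 0.4]
gripper_width: 0.0876
gripper_force: 0.0
[ -39.8   51.4   45.9  -43.  -120.5   34.1]
[np.float64(3.6), np.float64(1.8), np.float64(120.8), np.float64(-0.001), np.float64(-0.005), np.float64(0.006)]
```

```bash
python3 -m pendant '[[1,1,30,0,0,0.003],[2,1,60,0,-0.003,0.006],[3,2,90,0,-0.005,0.006],[4,2,121,0,-0.005,0.006],[4,2,121,0,-0.005,0.006],[4,2,121,0,-0.005,0.006]]' && python3 -m pendant '[[0,0,0,0,0,0],[0,0,0,0,0,0],[0,0,0,0,0,0],[0,0,0,0,0,0],[0,0,0,0,0,0],[0,0,0,0,0,0]]' 20 30
```

```text
time_s: 2.95
tcp_pos: [0.5863, -0.3083, 0.117]
eef_rot: [179.9, 55.1, -86.0]
contact_force: [0.2, -1.0, 0.8]
gripper_width: 0.0877
gripper_force: 0.0
time_s: 3.7
tcp_pos: [0.5859, -0.3081, 0.1158]
eef_rot: [179.8, 55.2, -86.1]
contact_force: [0.3, -1.3, 0.0]
gripper_width: 0.0499
gripper_force: 30.0
```

Run:
```python
from h import *
s=r.get_state();Rc=Ro.from_euler('xyz',s['eef_rot'],degrees=True);p=s['tcp_pos']
ax=np.array([np.cos(np.radians(4.2)),np.sin(np.radians(4.2)),0]);piv=np.array([.5764,-.164,.012])
for a in range(5,70,5):
    Q=Ro.from_rotvec(-np.radians(a)*ax);q=piv+Q.apply(p-piv)+[0,0,.003*min(1,a/10)]
    print(a,Rc.inv().apply((q-p)*1000).round(0),(Rc.inv()*Q*Rc).as_rotvec().round(3),q.round(3))
```

```text
5 [-17.   0.   0.] [ 0.     0.087 -0.   ] [ 0.585 -0.299  0.129]
10 [-33.   0.   1.] [ 0.001  0.175 -0.   ] [ 0.584 -0.288  0.142]
15 [-48.   0.   5.] [ 0.001  0.262 -0.   ] [ 0.584 -0.276  0.153]
20 [-63.   0.  10.] [ 0.001  0.349 -0.   ] [ 0.583 -0.264  0.162]
25 [-77.   0.  16.] [ 0.001  0.436 -0.   ] [ 0.582 -0.251  0.17 ]
30 [-91.   0.  23.] [ 0.002  0.524 -0.   ] [ 0.581 -0.237  0.177]
35 [-104.    0.   32.] [ 0.002  0.611 -0.   ] [ 0.58  -0.223  0.183]
40 [-116.    0.   42.] [ 0.002  0.698 -0.   ] [ 0.579 -0.208  0.187]
45 [-127.    0.   52.] [ 0.002  0.785 -0.   ] [ 0.577 -0.193  0.19 ]
50 [-138.    0.   64.] [ 0.003  0.873 -0.   ] [ 0.576 -0.177  0.192]
55 [-147.    0.   76.] [ 0.003  0.96  -0.   ] [ 0.575 -0.162  0.193]
60 [-155.    1.   90.] [ 0.003  1.047 -0.   ] [ 0.574 -0.146  0.192]
65 [-162.    1.  103.] [ 0.003  1.134 -0.   ] [ 0.573 -0.131  0.19 ]
```

```bash
python3 -m pendant '[[-8,0,0,0,0.044,0],[-17,0,0,0,0.087,0],[-33,0,1,0.001,0.175,0],[-48,0,5,0.001,0.262,0],[-63,0,10,0.001,0.349,0],[-77,0,16,0.001,0.436,0],[-91,0,23,0.002,0.524,0],[-104,0,32,0.002,0.611,0],[-116,0,42,0.002,0.698,0],[-127,0,52,0.002,0.785,0],[-138,0,64,0.003,0.873,0],[-147,0,76,0.003,0.96,0],[-155,1,90,0.003,1.047,0],[-159,1,97,0.003,1.091,0],[-162,1,103,0.003,1.134,0],[-162,1,103,0.003,1.134,0],[-162,1,103,0.003,1.134,0],[-162,1,103,0.003,1.134,0]]'
python3 - <<'E'
from h import *
a=r.capture("scene");b=r.capture("side")
o=np.zeros((600,800,3),np.uint8)
c1=cv2.resize(a[60:330,220:400],None,fx=2.2,fy=2.2);c2=cv2.resize(b[60:330,200:380],None,fx=2.2,fy=2.2)
o[:594,:396]=c1;o[:594,400:796]=c2;cv2.imwrite("pics/up.png",o[:,:,::-1])
E
```

```text
time_s: 5.95
tcp_pos: [0.5725, -0.1317, 0.1903]
eef_rot: [-179.9, -9.8, -86.0]
contact_force: [0.2, -0.7, -3.1]
gripper_width: 0.0497
gripper_force: 30.0
```

View pics/up.png

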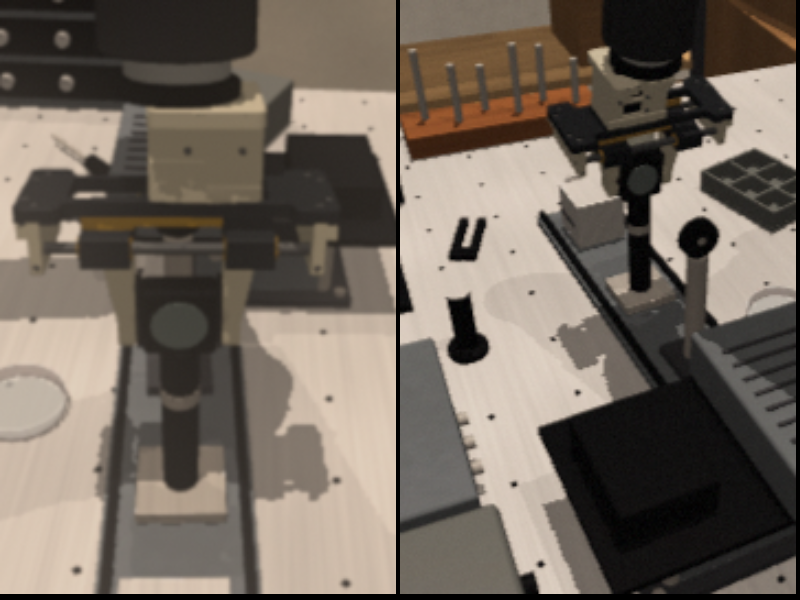

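```bash
python3 -m pendant '[[-0.2,0,1,0,0,0],[-0.3,0,2,0,0,0],[-0.5,0,3,0,0,0],[-0.5,0,3,0,0,0],[-0.5,0,3,0,0,0]]'
```

```text
time_s: 6.68
tcp_pos: [0.5725, -0.1317, 0.1883]
eef_rot: [-180.0, -9.8, -86.0]
contact_force: [-3.8, 2.3, 7.8]
gripper_width: 0.0499
gripper_force: 30.0
```

```bash
python3 -m pendant '[[0,0,-0.5,0,0,0],[0,0,-0.5,0,0,0]]' - 5; python3 -m pendant '[[0,0,0,0,0,0],[0,0,0,0,0,0],[0,0,0,0,0,0],[0,0,0,0,0,0]]' 87; python3 -m pendant '[[0,0,-30,0,0,0],[0,0,-60,0,0,0],[0,0,-110,0,0,0],[0,0,-150,0,0,0],[0,0,-150,0,0,0],[0,0,-150,0,0,0]]'
python3 - <<'E'
from h import *
s=r.get_state();print(s['joints'].round(1),s['tcp_pos'],s['eef_rot'])
a=r.capture("scene");b=r.capture("side");cv2.imwrite("pics/s2.png",a[:,:,::-1])
o=np.zeros((600,800,3),np.uint8)
c1=cv2.resize(a[90:300,220:400],None,fx=2.2,fy=2.2);c2=cv2.resize(b[100:330,220:400],None,fx=2.2,fy=2.2)
o[:c1.shape[0],:396]=c1;o[:c2.shape[0],400:796]=c2;cv2.imwrite("pics/up2.png",o[:,:,::-1])
E
```

```text
time_s: 6.92
tcp_pos: [0.5727, -0.1315, 0.1882]
eef_rot: [-179.9, -9.8, -86.0]
contact_force: [-2.7, 1.3, 6.5]
gripper_width: 0.05
gripper_force: 5.0
time_s: 7.42
tcp_pos: [0.5725, -0.1314, 0.1873]
eef_rot: [-180.0, -9.8, -86.0]
contact_force: [-0.6, -0.5, 0.6]
gripper_width: 0.0839
gripper_force: 0.0
time_s: 8.18
tcp_pos: [0.5703, -0.1058, 0.3347]
eef_rot: [180.0, -9.8, -86.0]
contact_force: [-1.5, -0.0, 0.2]
gripper_width: 0.087
gripper_force: 0.0
[ 14.9   7.9  -9.3   9.9 -74.8 -13.6] [ 0.57032879 -0.10582689  0.33474583] [179.99393079  -9.76385901 -85.97212388]
```

View pics/up2.png

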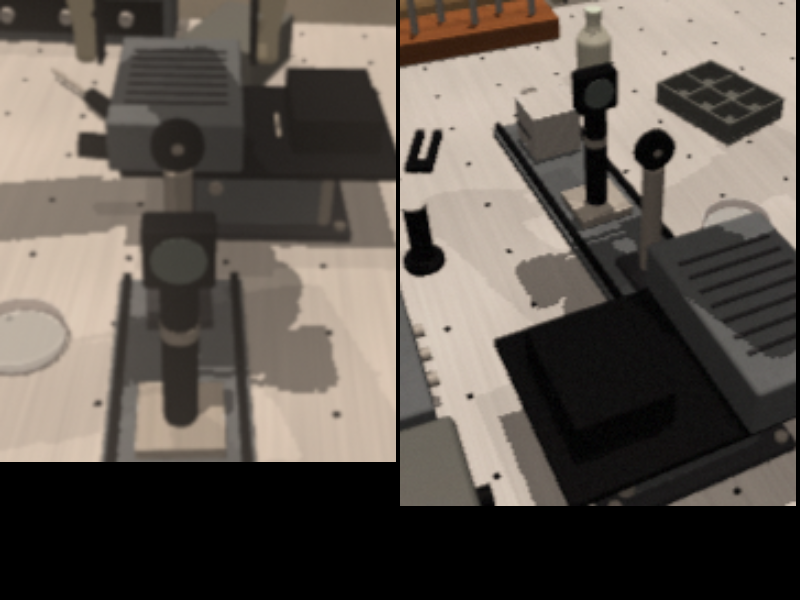

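```bash
cat >> h.py <<'E'
def Rj(al,yaw=4.):
    s,c=np.sin(np.radians(al)),np.cos(np.radians(al))
    return Ro.from_euler('z',yaw,degrees=True).as_matrix()@np.array([[-c,0,-s],[0,1,0],[-s,0,c]]).T@np.diag([1,1,1]) if 0 else Ro.from_euler('z',yaw,degrees=True).as_matrix()@np.array([[-c,0,s],[0,1,0],[-s,0,-c]])
E
python3 - <<'E'
from h import *
print(np.linalg.det(Rj(40)))
print(row((.45,.1,.34),Rj(5)));print(row((.36,.2,.27),Rj(38)))
E
```

```text
0.9999999999999999
[np.float64(-209.9), np.float64(105.4), np.float64(-42.1), np.float64(-0.064), np.float64(-0.204), np.float64(1.573)]
[np.float64(-326.3), np.float64(188.0), np.float64(9.0), np.float64(0.393), np.float64(-0.653), np.float64(1.56)]
```

```bash
python3 -m pendant '[[-50,20,-60,0,0,0.18],[-100,50,-60,-0.02,-0.05,0.36],[-150,80,-50,-0.03,-0.1,0.54],[-210,105,-42,-0.064,-0.2,0.72],[-210,105,-42,-0.064,-0.204,0.9],[-210,105,-42,-0.064,-0.204,1.573],[-210,105,-42,-0.064,-0.204,1.573],[-210,105,-42,-0.064,-0.204,1.573],[-210,105,-42,-0.064,-0.204,1.573],[-210,105,-42,-0.064,-0.204,1.573]]'; python3 -c "
from h import *
print(r.get_state()['joints'].round(1),row((.36,.2,.27),Rj(38)))"
```

```text
time_s: 9.52
tcp_pos: [0.4505, 0.1, 0.3401]
eef_rot: [-179.9, 5.1, -175.9]
contact_force: [1.2, -0.7, -0.2]
gripper_width: 0.0869
gripper_force: 0.0
[  39.6   -6.5  -20.1    3.1  -72.3 -126.4] [np.float64(89.0), np.float64(106.2), np.float64(62.4), np.float64(-0.0), np.float64(-0.575), np.float64(0.002)]
```

```bash
python3 -m pendant '[[30,35,20,0,-0.15,0],[60,70,40,0,-0.3,0],[89,106,62,0,-0.45,0],[89,106,62,0,-0.575,0.002],[89,106,62,0,-0.575,0.002],[89,106,62,0,-0.575,0.002],[89,106,62,0,-0.575,0.002]]'
python3 - <<'E'
from h import *
s=r.get_state();print(s['joints'].round(1),s['tcp_pos'].tolist(),s['eef_rot'].tolist())
cv2.imwrite("pics/w3.png",r.capture("wrist")[:,:,::-1])
a=r.capture("scene");cv2.imwrite("pics/s3.png",a[:,:,::-1])
E
```

```text
time_s: 10.4
tcp_pos: [0.4177, 0.1458, 0.2998]
eef_rot: [179.3, 34.1, -172.9]
contact_force: [-0.9, -0.6, -0.6]
gripper_width: 0.087
gripper_force: 0.0
[  63.5  -25.2  -58.3   41.6  -43.9 -173.5] [0.41767397882130525, 0.14580679444892497, 0.29984030432135633] [179.27913245081493, 34.13013733146819, -172.9076093245184]
```

View pics/w3.png

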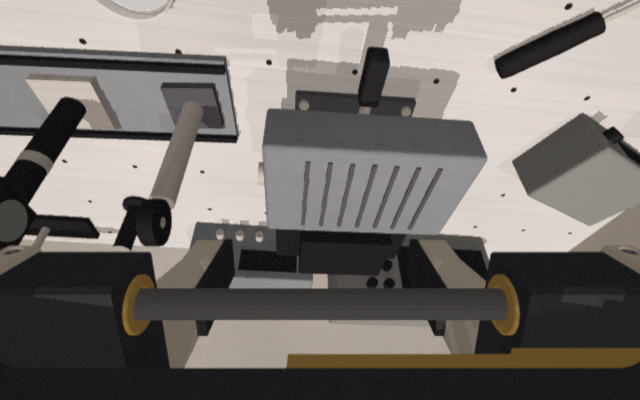

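```bash
cat >> h.py <<'E'
def TT(p,e):
    T=np.eye(4);T[:3,:3]=Ro.from_euler('xyz',e,degrees=True).as_matrix();T[:3,3]=p;return T
def triT(T,*obs):
    A=0;b=0
    for n,uv in obs:
        c,d=ray(n,uv,T);d=d/np.linalg.norm(d);P=np.eye(3)-np.outer(d,d);A=A+P;b=b+P@c
    return np.linalg.solve(A,b).round(4)
E
python3 - <<'E'
from h import *
T=TT([0.41767397882130525, 0.14580679444892497, 0.29984030432135633],[179.27913245081493, 34.13013733146819, -172.9076093245184])
print("-x-y",triT(T,("scene",S(77,92)),("wrist",(265,150))))
for z in (.15,.155,.16,.165):
    q=[onz("wrist",uv,z,T) for uv in [(265,150),(487,155),(272,232)]];print(z,q,np.linalg.norm(q[1]-q[0]),np.linalg.norm(q[2]-q[0]))
print("handle end",triT(T,("scene",S(48,115)),("wrist",(388,49))))
for z in (.083,.095): print(onz("wrist",(373,80),z,T),onz("wrist",(378,52),z,T))
for uv in [(296,93),(415,97)]: print("base?",onz("wrist",uv,.012,T))
print("lane end",onz("wrist",(238,138),.012,T))
a=cv2.imread("pics/w3.png");b=cv2.imread("pics/s3.png")
o=np.zeros((600,800,3),np.uint8)
c=cv2.resize(a[30:130,300:430],None,fx=5,fy=5);o[:500,:650]=c
cv2.imwrite("pics/hc.png",o[:500,:650])
E
```

```text
-x-y [0.4855 0.1126 0.162 ]
0.15 [array([0.4906, 0.1095, 0.15  ]), array([0.4732, 0.3038, 0.15  ]), array([0.6225, 0.1186, 0.15  ])] 0.19507754868256882 0.13221353939744604
0.155 [array([0.4856, 0.1099, 0.155 ]), array([0.4686, 0.2998, 0.155 ]), array([0.6144, 0.1187, 0.155 ])] 0.19065940837000414 0.12910027110738378
0.16 [array([0.4806, 0.1103, 0.16  ]), array([0.464 , 0.2957, 0.16  ]), array([0.6064, 0.1189, 0.16  ])] 0.18614166648013014 0.12609361601603788
0.165 [array([0.4756, 0.1107, 0.165 ]), array([0.4594, 0.2916, 0.165 ]), array([0.5984, 0.1191, 0.165 ])] 0.1816239246354951 0.12308696112911394
handle end [0.4302 0.2122 0.0773]
[0.4546 0.2029 0.083 ] [0.4269 0.2003 0.083 ]
[0.4469 0.1997 0.095 ] [0.4204 0.1972 0.095 ]
base? [0.5288 0.1346 0.012 ]
base? [0.5167 0.2784 0.012 ]
lane end [0.6104 0.0622 0.012 ]
```

View pics/hc.png

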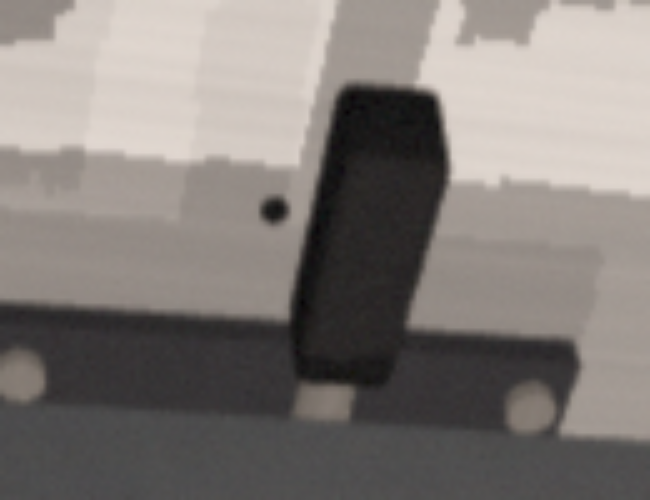

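Run:
```python
from h import *
T=TT([0.41767397882130525, 0.14580679444892497, 0.29984030432135633],[179.27913245081493, 34.13013733146819, -172.9076093245184])
for uv,z in [((369,60),.1004),((389.6,64),.1004),((359.6,99),.089),((380,101),.089)]: print(onz("wrist",uv,z,T))
def Rf(al,yaw=5.):
    R=Rj(al,yaw); return R@np.diag([-1,-1,1])
for p,a in [((.40,.17,.32),20),((.355,.195,.24),42)]: print(row(p,Rf(a)))
```

```text
[0.4253 0.1903 0.1004]
[0.4267 0.2083 0.1004]
[0.4726 0.1937 0.089 ]
[0.4724 0.2137 0.089 ]
[np.float64(1.0), np.float64(26.2), np.float64(-24.3), np.float64(-0.383), np.float64(0.046), np.float64(-3.083)]
[np.float64(80.3), np.float64(56.0), np.float64(18.9), np.float64(0.213), np.float64(0.055), np.float64(-3.106)]
```

```bash
cat >> h.py <<'E'
def Rf(al,yaw=5.): return Rj(al,yaw)@np.diag([-1,-1,1])
E
python3 -m pendant '[[0,0,-20,0,0,-0.15],[0,0,-24,0,0,-0.4],[0,10,-24,0,0,-1],[0,20,-24,-0.1,0,-1.6],[1,26,-24,-0.2,0,-2.2],[1,26,-24,-0.3,0.03,-2.7],[1,26,-24,-0.383,0.046,-3.083],[1,26,-24,-0.383,0.046,-3.083],[1,26,-24,-0.383,0.046,-3.083],[1,26,-24,-0.383,0.046,-3.083],[1,26,-24,-0.383,0.046,-3.083],[1,26,-24,-0.383,0.046,-3.083],[1,26,-24,-0.383,0.046,-3.083],[1,26,-24,-0.383,0.046,-3.083],[1,26,-24,-0.383,0.046,-3.083],[1,26,-24,-0.383,0.046,-3.083],[1,26,-24,-0.383,0.046,-3.083],[1,26,-24,-0.383,0.046,-3.083],[1,26,-24,-0.383,0.046,-3.083]]' 60
python3 - <<'E'
from h import *
print(r.get_state()['joints'].round(1))
print(row((.39,.19,.22),Rf(35)));print(row((.397,.196,.145),Rf(42)))
E
```

```text
time_s: 12.88
tcp_pos: [0.4, 0.1705, 0.3202]
eef_rot: [-179.8, -20.0, 4.8]
contact_force: [-0.1, 0.3, -0.0]
gripper_width: 0.0599
gripper_force: 0.0
[ 64.1 -18.5 -40.3  20.  -59.   21.7]
[np.float64(-42.1), np.float64(-20.0), np.float64(91.4), np.float64(-0.002), np.float64(0.261), np.float64(-0.003)]
[np.float64(-60.8), np.float64(-25.2), np.float64(164.4), np.float64(-0.002), np.float64(0.383), np.float64(-0.003)]
```

```bash
python3 -m pendant '[[-22,-10,45,0,0.13,0],[-42,-20,91,0,0.261,-0.003],[-55,-23,130,0,0.35,-0.003],[-61,-25,164,-0.002,0.383,-0.003],[-61,-25,164,-0.002,0.383,-0.003],[-61,-25,164,-0.002,0.383,-0.003],[-61,-25,164,-0.002,0.383,-0.003]]'
python3 - <<'E'
from h import *
s=r.get_state();print(s['joints'].round(1),s['tcp_pos'].tolist(),s['eef_rot'].tolist())
cv2.imwrite("pics/w4.png",r.capture("wrist")[:,:,::-1]);cv2.imwrite("pics/s4.png",r.capture("scene")[:,:,::-1])
print(row((.450,.2012,.085),Rf(42)))
E
```

```text
time_s: 13.75
tcp_pos: [0.4375, 0.2603, 0.2791]
eef_rot: [178.2, -38.0, 5.0]
contact_force: [1.0, 0.5, 0.2]
gripper_width: 0.0598
gripper_force: 0.0
[ 67.2 -11.5 -58.2  57.9 -41.3 -17.3] [0.4375390153156631, 0.2603001259788051, 0.2790882699933855] [178.19150239241216, -37.994833389494715, 5.033855958645815]
[np.float64(-113.8), np.float64(55.0), np.float64(159.2), np.float64(0.031), np.float64(0.07), np.float64(0.002)]
```

```bash
cat > kin.py <<'E'
from h import *
import itertools
D=[([16.507,20.589,.641,-.016,-70.136,-16.506],[.674616,0,.244723],[179.916,-.0094,-90.0043]),
([-32.868,38.467,40.913,-25.181,-109.824,31.841],[.59886,-.4225,.2975],[179.861,30.113,-86.067]),
([14.9,7.9,-9.3,9.9,-74.8,-13.6],[.57033,-.10583,.33475],[180,-9.76,-85.97]),
([39.6,-6.5,-20.1,3.1,-72.3,-126.4],[.4505,.1,.3401],[-179.9,5.1,-175.9]),
([63.5,-25.2,-58.3,41.6,-43.9,-173.5],[.41767,.14581,.29984],[179.279,34.13,-172.908]),
([64.1,-18.5,-40.3,20,-59,21.7],[.4,.1705,.3202],[-179.8,-20,4.8]),
([67.2,-11.5,-58.2,57.9,-41.3,-17.3],[.43754,.2603,.27909],[178.19,-37.99,5.03])]
E=lambda a,d:Ro.from_euler(a,d,degrees=True)
def chain(q,s4,s6,c6):
    A=E('z',q[0]);B=A*E('y',q[1]);C=A*E('y',90+q[1]-q[2]);W=C*E('z',s4*q[3])*E('y',-q[4]);return A,B,C,W,W*E('z',s6*q[5]+c6)
best=None
for s4,s6,c6 in itertools.product([1,-1],[1,-1],[0,90,180,-90]):
    e=sum((chain(q,s4,s6,c6)[4].inv()*E('xyz',o)).magnitude() for q,p,o in D)
    if best is None or e<best[0]: best=(e,s4,s6,c6)
sg=best[1:]
def basis(q):
    A,B,C,W,R=[x.as_matrix() for x in chain(q,*sg)]
    return np.column_stack([A[:,0],A[:,1],[0,0,1],B[:,2],C[:,0],C[:,2],W[:,0],W[:,2]])
M=np.vstack([basis(q) for q,_,_ in D]);y=np.concatenate([p for _,p,_ in D])
sol=np.linalg.lstsq(M,y,rcond=1e-6)[0]
def fk(q): return basis(q)@sol,chain(q,*sg)[4]
if __name__=="__main__": print(best,sol.round(4),np.abs(M@sol-y).max(),np.linalg.svd(M)[1].round(3))
LO=np.array([-176,-82,-58.2,-173.8,-174.7,-.2+0]);
lo=np.array([-176,-82,-58,-173,-174,-173]);hi=np.array([176,121,71,95,-.2,173])
from scipy.optimize import least_squares
def ik(p,R,q0):
    R=Ro.from_matrix(R)
    f=lambda q:np.r_[(fk(q)[0]-p)*10,(fk(q)[1].inv()*R).as_rotvec()]
    s=least_squares(f,np.clip(q0,lo+.5,hi-.5),bounds=(lo,hi));return s.x,np.abs(s.fun).max()
E
python3 - <<'E'
from kin import *
import runpy;print(best,sol.round(4),np.abs(M@sol-y).max())
rng=np.random.default_rng(0)
for F,nm in [(Rf,'f'),(Rj,'b')]:
  for al in (35,42,45):
    for yw in (5,25):
      for P in [(.450,.2012,.085),(.397,.196,.145),(.452,.201,.035)]:
        sols=[]
        for k in range(12):
            q,e=ik(P,F(al,yw),rng.uniform(lo,hi))
            if e<2e-3 and not any(np.abs(q-z).max()<1 for z in sols): sols.append(q)
        print(nm,al,yw,P,[z.round(0).tolist() for z in sols])
E
```

```text
(0.007935441214300915, -1, -1, -90) [ 0.1877 -0.1896  0.0763  0.5894 -0.0622  0.1701 -0.0949  0.3469] 0.03683031835405862
f 35 5 (0.45, 0.2012, 0.085) [[-163.0, -77.0, -24.0, -66.0, -173.0, -165.0]]
f 35 5 (0.397, 0.196, 0.145) [[166.0, -64.0, -34.0, 23.0, -151.0, -53.0], [-167.0, -68.0, -18.0, -40.0, -173.0, -137.0]]
f 35 5 (0.452, 0.201, 0.035) [[169.0, -77.0, -40.0, 26.0, -159.0, -52.0], [-164.0, -81.0, -29.0, -60.0, -173.0, -158.0]]
f 35 25 (0.45, 0.2012, 0.085) [[151.0, -74.0, -44.0, 41.0, -135.0, -10.0]]
f 35 25 (0.397, 0.196, 0.145) [[144.0, -64.0, -47.0, 36.0, -121.0, -14.0]]
f 35 25 (0.452, 0.201, 0.035) [[152.0, -78.0, -50.0, 39.0, -134.0, -13.0]]
f 42 5 (0.45, 0.2012, 0.085) [[-163.0, -77.0, -34.0, -58.0, -171.0, -156.0]]
f 42 5 (0.397, 0.196, 0.145) []
f 42 5 (0.452, 0.201, 0.035) [[168.0, -76.0, -53.0, 24.0, -151.0, -56.0], [-170.0, -80.0, -37.0, -32.0, -174.0, -126.0]]
f 42 25 (0.45, 0.2012, 0.085) [[145.0, -72.0, -58.0, 42.0, -121.0, -13.0]]
f 42 25 (0.397, 0.196, 0.145) []
f 42 25 (0.452, 0.201, 0.035) []
f 45 5 (0.45, 0.2012, 0.085) [[166.0, -70.0, -53.0, 26.0, -148.
[... 620 characters left out ...]
.035) [[152.0, -78.0, -50.0, 39.0, -134.0, 167.0]]
b 42 5 (0.45, 0.2012, 0.085) [[-163.0, -77.0, -34.0, -58.0, -171.0, 24.0]]
b 42 5 (0.397, 0.196, 0.145) [[162.0, -62.0, -49.0, 24.0, -139.0, 126.0]]
b 42 5 (0.452, 0.201, 0.035) [[-170.0, -80.0, -37.0, -32.0, -174.0, 54.0], [-165.0, -81.0, -38.0, -48.0, -171.0, 35.0]]
b 42 25 (0.45, 0.2012, 0.085) []
b 42 25 (0.397, 0.196, 0.145) []
b 42 25 (0.452, 0.201, 0.035) []
b 45 5 (0.45, 0.2012, 0.085) [[-164.0, -77.0, -38.0, -54.0, -170.0, 28.0], [166.0, -70.0, -53.0, 26.0, -148.0, 127.0]]
b 45 5 (0.397, 0.196, 0.145) []
b 45 5 (0.452, 0.201, 0.035) []
b 45 25 (0.45, 0.2012, 0.085) []
b 45 25 (0.397, 0.196, 0.145) []
b 45 25 (0.452, 0.201, 0.035) []
```

Run:
```python
from kin import *
cols={'wx':lambda A,B,C,W:[1,0,0],'wy':lambda A,B,C,W:[0,1,0],'wz':lambda A,B,C,W:[0,0,1],'Ax':lambda A,B,C,W:A[:,0],'Ay':lambda A,B,C,W:A[:,1],'Bx':lambda A,B,C,W:B[:,0],'Bz':lambda A,B,C,W:B[:,2],'Cx':lambda A,B,C,W:C[:,0],'Cz':lambda A,B,C,W:C[:,2],'Wx':lambda A,B,C,W:W[:,0],'Wy':lambda A,B,C,W:W[:,1],'Wz':lambda A,B,C,W:W[:,2]}
def fit(names):
    M=np.vstack([np.column_stack([cols[n](*[x.as_matrix() for x in chain(q,*sg)[:4]]) for n in names]) for q,_,_ in D])
    s,_,rk,sv=np.linalg.lstsq(M,y,rcond=None);e=np.abs(M@s-y).reshape(-1,3)
    print(dict(zip(names,s.round(4))),e.max(1).round(4),rk,sv.min().round(3))
fit(['wx','wy','wz','Bz','Cx','Cz','Wz'])
fit(['wz','Ax','Ay','Bz','Cx','Cz','Wz'])
fit(['wx','wy','wz','Ax','Ay','Bz','Cx','Cz','Wz'])
fit(list(cols))
```

```text
{'wx': np.float64(0.144), 'wy': np.float64(-0.1521), 'wz': np.float64(-0.0369), 'Bz': np.float64(0.4002), 'Cx': np.float64(-0.3404), 'Cz': np.float64(0.3276), 'Wz': np.float64(0.247)} [0.0542 0.1193 0.0327 0.0284 0.0729 0.0414 0.1233] 7 0.222
{'wz': np.float64(0.039), 'Ax': np.float64(0.2937), 'Ay': np.float64(-0.1781), 'Bz': np.float64(0.5727), 'Cx': np.float64(-0.0573), 'Cz': np.float64(0.1573), 'Wz': np.float64(0.2926)} [0.038  0.0305 0.0233 0.0165 0.0228 0.0181 0.0344] 7 0.246
{'wx': np.float64(0.0444), 'wy': np.float64(-0.0874), 'wz': np.float64(0.0601), 'Ax': np.float64(0.3262), 'Ay': np.float64(-0.0994), 'Bz': np.float64(0.4606), 'Cx': np.float64(-0.1162), 'Cz': np.float64(0.113), 'Wz': np.float64(0.2766)} [0.0408 0.0132 0.0172 0.0114 0.0162 0.0283 0.0225] 9 0.219
{'wx': np.float64(-0.0006), 'wy': np.float64(-0.0003), 'wz': np.float64(0.1997), 'Ax': np.float64(-0.0006), 'Ay': np.float64(-0.0003), 'Bx': np.float64(-0.0001), 'Bz': np.float64(0.6019), 'Cx': np.float64(-0.0001), 'Cz': np.float64(0.4638), 'Wx': np.float64(-0.001), 'Wy': np.float64(-0.1915), 'Wz': np.float64(0.3605)} [0.0002 0.0001 0.0002 0.0003 0.0006 0.0006 0.0002] 12 0.108
```

```bash
python3 - <<'E'
s=open('kin.py').read()
a=s.index("def basis");b=s.index("def fk")
s=s[:a]+'''def basis(q):
    A,B,C,W,R=[x.as_matrix() for x in chain(q,*sg)]
    return np.column_stack([[0,0,1],B[:,2],C[:,2],W[:,1],W[:,2]])
sol=np.array([.2,.602,.464,-.1915,.3605])
'''+s[b:]
a=s.index("if __name__");b=s.index("LO=");s=s[:a]+s[b:]
open('kin.py','w').write(s)
E
cat > t.py <<'E'
from kin import *
for q,p,_ in D: print(np.abs(fk(q)[0]-p).max().round(4),end=' ')
print()
rng=np.random.default_rng(0);n0=np.array([45,10,-40,30,-60,-20])
for F,nm in [(Rf,'f'),(Rj,'b')]:
  for al in (35,40,45,50):
    for yw in (5,):
      for P in [(.450,.2012,.085),(.397,.196,.145),(.452,.201,.035)]:
        sols=[]
        for k in range(10):
            q,e=ik(P,F(al,yw),n0+rng.uniform(-50,50,6) if k else n0)
            if e<3e-3 and not any(np.abs(q-z).max()<2 for z in sols): sols.append(q)
        print(nm,al,yw,P,[z.round(0).tolist() for z in sols])
E
python3 t.py
```

```text
0.0004 0.0006 0.0006 0.0004 0.0006 0.0006 0.001 
f 35 5 (0.45, 0.2012, 0.085) []
f 35 5 (0.397, 0.196, 0.145) []
f 35 5 (0.452, 0.201, 0.035) []
f 40 5 (0.45, 0.2012, 0.085) []
f 40 5 (0.397, 0.196, 0.145) []
f 40 5 (0.452, 0.201, 0.035) []
f 45 5 (0.45, 0.2012, 0.085) []
f 45 5 (0.397, 0.196, 0.145) []
f 45 5 (0.452, 0.201, 0.035) []
f 50 5 (0.45, 0.2012, 0.085) []
f 50 5 (0.397, 0.196, 0.145) []
f 50 5 (0.452, 0.201, 0.035) []
b 35 5 (0.45, 0.2012, 0.085) []
b 35 5 (0.397, 0.196, 0.145) []
b 35 5 (0.452, 0.201, 0.035) []
b 40 5 (0.45, 0.2012, 0.085) []
b 40 5 (0.397, 0.196, 0.145) []
b 40 5 (0.452, 0.201, 0.035) []
b 45 5 (0.45, 0.2012, 0.085) []
b 45 5 (0.397, 0.196, 0.145) []
b 45 5 (0.452, 0.201, 0.035) []
b 50 5 (0.45, 0.2012, 0.085) []
b 50 5 (0.397, 0.196, 0.145) []
b 50 5 (0.452, 0.201, 0.035) []
```

```bash
cat > t2.py <<'E'
from kin import *
rng=np.random.default_rng(1)
for al in (30,40,50):
  for yw in (5,20,-10):
   for P in [(.450,.2012,.085),(.397,.196,.145),(.452,.201,.035)]:
    for F,nm in [(Rf,'f'),(Rj,'b')]:
      sols=[];be=9
      for k in range(20):
        q,e=ik(P,F(al,yw),rng.uniform(lo,hi))
        if e<be: be=e;bq=q
        if e<3e-3 and not any(np.abs(q-z).max()<2 for z in sols): sols.append(q)
      print(nm,al,yw,P,[z.round(0).tolist() for z in sols],be.round(3),bq.round(0).tolist())
E
python3 t2.py
```

```text
f 30 5 (0.45, 0.2012, 0.085) [] 0.032 [1.0, 4.0, -54.0, -173.0, -0.0, -94.0]
b 30 5 (0.45, 0.2012, 0.085) [] 0.032 [1.0, 4.0, -54.0, -173.0, -0.0, 86.0]
f 30 5 (0.397, 0.196, 0.145) [] 0.198 [2.0, -9.0, -58.0, -164.0, -0.0, -104.0]
b 30 5 (0.397, 0.196, 0.145) [] 0.169 [66.0, -3.0, -58.0, 36.0, -38.0, 173.0]
f 30 5 (0.452, 0.201, 0.035) [] 0.009 [2.0, 12.0, -51.0, -160.0, -3.0, -107.0]
b 30 5 (0.452, 0.201, 0.035) [] 0.009 [2.0, 12.0, -51.0, -160.0, -3.0, 73.0]
f 30 20 (0.45, 0.2012, 0.085) [] 0.165 [2.0, 4.0, -54.0, -173.0, -0.0, -81.0]
b 30 20 (0.45, 0.2012, 0.085) [] 0.165 [2.0, 4.0, -54.0, -173.0, -0.0, 99.0]
f 30 20 (0.397, 0.196, 0.145) [] 0.182 [58.0, -8.0, -58.0, 22.0, -23.0, 35.0]
b 30 20 (0.397, 0.196, 0.145) [] 0.182 [58.0, -8.0, -58.0, 22.0, -23.0, -145.0]
f 30 20 (0.452, 0.201, 0.035) [] 0.115 [3.0, 12.0, -49.0, -147.0, -5.0, -109.0]
b 30 20 (0.452, 0.201, 0.035) [] 0.115 [3.0, 12.0, -49.0, -147.0, -5.0, 71.0]
f 30 -10 (0.45, 0.2012, 0.085) [] 0.102 [1.0, 4.0, -54.0, -173.0, -0.0, -107.0]
b 30 -10 (0.45, 0.2012, 0.085) [] 0.102 [1.0, 4.0, -54.0, -173.0, -0.0, 73.0]
f 30 
[... 2725 characters left out ...]
45) [] 0.04 [19.0, -10.0, -47.0, -107.0, -0.0, 17.0]
f 50 20 (0.452, 0.201, 0.035) [] 0.04 [-13.0, 22.0, -58.0, -138.0, -40.0, -101.0]
b 50 20 (0.452, 0.201, 0.035) [] 0.04 [-13.0, 22.0, -58.0, -138.0, -40.0, 79.0]
f 50 -10 (0.45, 0.2012, 0.085) [] 0.182 [-2.0, 5.0, -58.0, -161.0, -15.0, -114.0]
b 50 -10 (0.45, 0.2012, 0.085) [] 0.182 [-2.0, 5.0, -58.0, -161.0, -15.0, 66.0]
f 50 -10 (0.397, 0.196, 0.145) [] 0.157 [2.0, -11.0, -58.0, -157.0, -2.0, -120.0]
b 50 -10 (0.397, 0.196, 0.145) [] 0.157 [2.0, -11.0, -58.0, -157.0, -2.0, 60.0]
f 50 -10 (0.452, 0.201, 0.035) [] 0.23 [-3.0, 14.0, -58.0, -159.0, -21.0, -113.0]
b 50 -10 (0.452, 0.201, 0.035) [] 0.23 [-3.0, 14.0, -58.0, -159.0, -21.0, 67.0]
```

```bash
cat > t3.py <<'E'
from kin import *
lo[2]=-57.5;lo[3]=-172;hi[4]=-2
C0=np.array([.454,.2015]);J=np.array([np.cos(np.radians(5)),np.sin(np.radians(5))])
H=C0+J*.122*np.cos(.21)
def hp(th,r=.122):
    s=.21-th;return np.r_[H-J*r*np.cos(s),.058+r*np.sin(s)]
def Rg(al,yw,be,fl=0): 
    return (Ro.from_euler('z',5,degrees=True)*Ro.from_euler('x',be,degrees=True)*Ro.from_euler('z',yw-5,degrees=True)*Ro.from_matrix(Rf(al,0))*Ro.from_euler('z',180*fl,degrees=True)).as_matrix()
seeds=[[-1,5,-55,-150,-14,-101],[6,12,-44,-121,-11,-137],[60,-3,-55,36,-38,0],[30,0,-50,-60,-20,-100]]
if __name__=="__main__":
  for al in (34,38,42,46):
   for yw in (5,15):
    for be in (-20,-10,0,10,20):
      out=[]
      for th in (0,.21,.42):
        R=Rg(al,yw,be);best_=(9,None)
        for s in seeds:
            q,e=ik(hp(th),R,np.array(s,float))
            if e<best_[0]: best_=(e,q)
            if e<2e-3: break
        out.append(best_)
      es=[o[0] for o in out]
      if max(es)<.06: print(al,yw,be,np.round(es,3),[o[1].round(0).tolist() for o in out])
E
time python3 t3.py
```

```text
34 5 0 [0.023 0.002 0.005] [[2.0, 5.0, -53.0, -164.0, -2.0, -103.0], [2.0, 8.0, -50.0, -155.0, -3.0, -113.0], [-1.0, 14.0, -57.0, -166.0, -15.0, -99.0]]
34 15 -10 [0.019 0.029 0.044] [[1.0, 5.0, -55.0, -172.0, -3.0, -81.0], [0.0, 9.0, -57.0, -172.0, -9.0, -81.0], [-0.0, 13.0, -57.0, -169.0, -13.0, -82.0]]
34 15 20 [0. 0. 0.] [[30.0, 5.0, -41.0, -61.0, -7.0, 127.0], [19.0, 9.0, -39.0, -79.0, -14.0, 153.0], [10.0, 13.0, -39.0, -91.0, -19.0, 173.0]]
38 5 0 [0.    0.014 0.034] [[1.0, 5.0, -54.0, -159.0, -7.0, -108.0], [-1.0, 10.0, -57.0, -162.0, -15.0, -103.0], [-2.0, 14.0, -57.0, -160.0, -18.0, -103.0]]
38 5 20 [0.032 0.    0.   ] [[27.0, 5.0, -40.0, -79.0, -2.0, 139.0], [23.0, 8.0, -40.0, -86.0, -4.0, 150.0], [5.0, 13.0, -43.0, -110.0, -17.0, -171.0]]
38 15 -10 [0.015 0.036 0.058] [[0.0, 5.0, -57.0, -169.0, -10.0, -83.0], [-1.0, 9.0, -57.0, -164.0, -13.0, -87.0], [-2.0, 14.0, -57.0, -162.0, -17.0, -87.0]]
38 15 0 [0.057 0.03  0.   ] [[7.0, 5.0, -46.0, -133.0, -2.0, -131.0], [8.0, 8.0, -45.0, -128.0, -4.0, -137.0], [3.0, 13.0, -47.0, -133.0, -10.0, -127.0]]
38 15 20 [0.    0.017 0.   ] 
[... 889 characters left out ...]
0, -36.0, -141.0]]
46 5 20 [0.    0.    0.024] [[-3.0, 8.0, -50.0, -123.0, -24.0, -153.0], [-11.0, 16.0, -56.0, -133.0, -35.0, -135.0], [-14.0, 23.0, -57.0, -135.0, -41.0, -127.0]]
46 15 0 [0.    0.012 0.04 ] [[-2.0, 7.0, -52.0, -138.0, -18.0, -119.0], [-7.0, 13.0, -57.0, -144.0, -28.0, -107.0], [-8.0, 18.0, -57.0, -144.0, -31.0, -105.0]]
46 15 10 [0.    0.    0.009] [[-0.0, 7.0, -48.0, -119.0, -21.0, -146.0], [-9.0, 15.0, -54.0, -130.0, -32.0, -126.0], [-13.0, 23.0, -57.0, -135.0, -41.0, -113.0]]
46 15 20 [0. 0. 0.] [[-7.0, 11.0, -48.0, -114.0, -33.0, -152.0], [-13.0, 19.0, -52.0, -121.0, -40.0, -136.0], [-18.0, 28.0, -55.0, -126.0, -48.0, -122.0]]
real	0m15.390s
user	0m15.569s
sys	0m0.137s
```

```bash
cat > t4.py <<'E'
from t3 import *
qc=r.get_state()['joints'];print(qc.round(1),fk(qc)[0].round(3))
R=Rg(44,12,10,1);tz=R[:,2];print('tz',tz.round(2))
s=np.array([0,7,-48,-119,-21,34.])
for nm,P in [('up',hp(0)),('mid',hp(.21)),('dn',hp(.42)),('so30',hp(0)-.03*tz),('so60',hp(0)-.06*tz),('b40u50',hp(0)+[-.04,-.003,.05]),('b20u60',hp(0)+[-.02,0,.06]),('b50u150',hp(0)+[-.05,0,.15]),('b0u150',hp(0)+[.0,0,.15])]:
    q,e=ik(P,R,s);s=q;print(nm,P.round(3),q.round(1).tolist(),e.round(4))
E
python3 t4.py
```

```text
[ 67.2 -11.5 -58.2  57.9 -41.3 -17.3] [0.438 0.26  0.279]
tz [ 0.67  0.27 -0.69]
up [0.454 0.202 0.083] [7.9, 5.2, -43.9, -113.0, -10.9, 19.3] 0.0
mid [0.451 0.201 0.058] [-4.6, 11.9, -51.3, -129.4, -24.5, 47.3] 0.0
dn [0.454 0.202 0.033] [-11.0, 20.7, -56.9, -138.6, -36.1, 64.8] 0.0
so30 [0.434 0.193 0.104] [18.9, -0.3, -43.2, -99.0, -2.0, -2.9] 0.0237
so60 [0.414 0.185 0.125] [18.7, -5.3, -45.6, -99.2, -2.0, -2.7] 0.0687
b40u50 [0.414 0.198 0.133] [18.2, -5.9, -45.6, -104.3, -2.0, 2.8] 0.0833
b20u60 [0.434 0.202 0.143] [18.0, -5.1, -43.8, -103.7, -2.0, 2.2] 0.101
b50u150 [0.404 0.202 0.233] [12.3, -19.6, -49.0, -122.5, -2.0, 24.1] 0.2876
b0u150 [0.454 0.202 0.233] [14.8, -13.5, -42.9, -111.0, -2.0, 11.1] 0.2733
```

```bash
cat > t5.py <<'E'
from t3 import *
s0=np.array([0,7,-48,-119,-21,34.])
for d,u in [(0,0),(.03,0),(.06,0),(.10,0),(.05,.06)]:
  for al in (46,50,55,62):
    for yw,be in [(10,10),(10,15),(15,15)]:
      R=Rg(al,yw,be,1);P=hp(0)-d*R[:,2]+[0,0,u]
      q,e=ik(P,R,s0)
      if e<3e-3: print(d,u,al,yw,be,P.round(3),q.round(1).tolist())
for al,yw,be in [(46,10,10),(46,10,15),(46,15,15),(44,10,15)]:
   s=s0;print(al,yw,be,end=' ')
   for th in (0,.21,.42): q,e=ik(hp(th),Rg(al-(3 if th>.3 else 0),yw,be,1),s);s=q;print(q.round(0).tolist(),e.round(4),end=' ')
   print()
E
python3 t5.py
```

```text
0 0 46 10 10 [0.454 0.202 0.083] [-2.1, 7.1, -50.5, -129.2, -20.4, 42.3]
0 0 46 10 15 [0.454 0.202 0.083] [-2.6, 7.8, -49.0, -122.1, -23.1, 32.2]
0 0 46 15 15 [0.454 0.202 0.083] [-3.2, 8.6, -47.6, -115.7, -26.2, 30.0]
0 0 50 10 15 [0.454 0.202 0.083] [-12.0, 13.5, -57.0, -133.3, -37.7, 53.3]
0 0 50 15 15 [0.454 0.202 0.083] [-12.9, 14.3, -54.6, -126.1, -39.4, 50.6]
0.03 0 46 10 10 [0.433 0.194 0.104] [9.4, -0.0, -45.9, -113.1, -7.9, 16.4]
0.03 0 46 10 15 [0.433 0.192 0.103] [5.8, 0.7, -46.4, -109.8, -14.2, 12.2]
0.03 0 46 15 15 [0.434 0.191 0.103] [2.6, 1.9, -46.4, -105.7, -20.1, 14.2]
0.03 0 50 10 10 [0.432 0.194 0.102] [-8.0, 4.2, -56.5, -132.0, -27.6, 49.6]
0.03 0 50 10 15 [0.432 0.193 0.102] [-9.3, 5.2, -55.1, -125.5, -30.4, 40.8]
0.03 0 50 15 15 [0.432 0.191 0.101] [-10.6, 6.5, -53.3, -118.5, -33.6, 38.6]
0.06 0 46 15 15 [0.413 0.18  0.122] [14.8, -4.9, -45.6, -91.6, -10.1, -9.2]
0.06 0 50 10 10 [0.409 0.187 0.121] [0.3, -4.3, -52.5, -120.9, -16.2, 30.4]
0.06 0 50 10 15 [0.41  0.184 0.12 ] [-2.2, -3.2, -52.3, -115.4, -21.1, 23.2]
0.06 0 50 15 15 [0.41  0.18  0.119] [-5.5, -1.5,
[... 224 characters left out ...]
5.3, -11.4, -49.7, -111.8, -13.2, 12.5]
0.05 0.06 55 15 15 [0.415 0.184 0.169] [1.0, -10.2, -49.6, -106.2, -20.8, 12.6]
46 10 10 [-2.0, 7.0, -50.0, -129.0, -20.0, 42.0] 0.0 [-9.0, 15.0, -57.0, -139.0, -33.0, 60.0] 0.0022 [-9.0, 19.0, -56.0, -140.0, -33.0, 63.0] 0.0 
46 10 15 [-3.0, 8.0, -49.0, -122.0, -23.0, 32.0] 0.0 [-10.0, 16.0, -55.0, -132.0, -34.0, 51.0] 0.0 [-10.0, 20.0, -54.0, -132.0, -34.0, 52.0] 0.0 
46 15 15 [-3.0, 9.0, -48.0, -116.0, -26.0, 30.0] 0.0 [-11.0, 16.0, -52.0, -124.0, -36.0, 48.0] 0.0 [-10.0, 20.0, -51.0, -124.0, -34.0, 48.0] 0.0 
44 10 15 [5.0, 6.0, -45.0, -112.0, -15.0, 16.0] 0.0 [-6.0, 13.0, -51.0, -126.0, -27.0, 40.0] 0.0 [-5.0, 16.0, -49.0, -125.0, -26.0, 40.0] 0.0
```

```bash
cat > t6.py <<'E'
from t3 import *
qc=r.get_state()['joints'];Rs=Rg(55,12,15,1);P=hp(0)-.05*Rs[:,2]+[0,0,.06]
qs,e=ik(P,Rs,np.array([3,-11,-50,-109,-17,12.]));print(qs.round(1),e,P.round(3))
p0,R0=fk(qc);pp,Rp=p0,R0
N=20
for k in range(1,N+1):
    t=k/N;q=qc+(qs-qc)*t+np.array([0,-10,12,0,-12,0])*np.sin(np.pi*t);p,R=fk(q)
    w=chain(q,*sg)[2].as_matrix()[:,2]
    print(k,q.round(0).astype(int).tolist(),p.round(3),'step',np.linalg.norm(p-pp).round(3),np.degrees((Rp.inv()*R).magnitude()).round(1),'tz',R.as_matrix()[:,2].round(2),'| row',(R0.inv().apply(p-p0)*1000).round(0).astype(int).tolist()+(R0.inv()*R).as_rotvec().round(2).tolist())
    pp,Rp=p,R
E
python3 t6.py
```

```text
[   3.9  -11.   -49.6 -109.3  -16.    12. ] 2.1649348980190553e-14 [0.415 0.186 0.17 ]
1 [64, -13, -56, 50, -42, -16] [0.449 0.22  0.28 ] step 0.042 10.1 tz [ 0.57  0.   -0.82] | row [6, 42, 5, -0.02, -0.06, 0.16]
2 [61, -15, -54, 41, -42, -14] [0.45  0.183 0.278] step 0.036 9.9 tz [ 0.51  0.   -0.86] | row [3, 78, 7, -0.03, -0.13, 0.32]
3 [58, -16, -51, 33, -43, -13] [0.445 0.154 0.272] step 0.031 9.8 tz [ 0.45  0.02 -0.89] | row [-7, 107, 7, -0.03, -0.19, 0.48]
4 [55, -17, -49, 24, -43, -11] [0.433 0.132 0.265] step 0.026 9.6 tz [ 0.4   0.07 -0.92] | row [-22, 128, 5, -0.02, -0.26, 0.63]
5 [51, -18, -48, 16, -43, -10] [0.418 0.118 0.256] step 0.022 9.4 tz [ 0.34  0.12 -0.93] | row [-40, 140, 3, 0.0, -0.33, 0.78]
6 [48, -19, -46, 8, -43, -9] [0.4   0.113 0.247] step 0.02 9.3 tz [ 0.3   0.2  -0.93] | row [-60, 143, -1, 0.03, -0.4, 0.92]
7 [45, -20, -45, -1, -43, -7] [0.383 0.116 0.239] step 0.02 9.2 tz [ 0.27  0.28 -0.92] | row [-78, 139, -6, 0.07, -0.47, 1.06]
8 [42, -21, -43, -9, -43, -6] [0.366 0.125 0.233] step 0.02 9.1 tz [ 0.24  0.36 -0.9 ] | row [-95, 129, -11, 0.12, -0.54, 1.
[... 859 characters left out ...]
  0.68 -0.54] | row [-107, 24, -8, 0.48, -0.79, 2.23]
16 [17, -17, -44, -76, -28, 6] [0.364 0.231 0.215] step 0.014 10.0 tz [ 0.57  0.65 -0.51] | row [-100, 22, 4, 0.51, -0.77, 2.41]
17 [13, -16, -45, -84, -25, 8] [0.378 0.228 0.208] step 0.016 10.3 tz [ 0.64  0.59 -0.49] | row [-93, 27, 18, 0.53, -0.73, 2.59]
18 [10, -14, -47, -93, -22, 9] [0.392 0.218 0.198] step 0.02 10.6 tz [ 0.71  0.51 -0.48] | row [-89, 37, 35, 0.53, -0.67, 2.79]
19 [7, -13, -48, -101, -19, 11] [0.405 0.204 0.185] step 0.023 10.8 tz [ 0.76  0.42 -0.5 ] | row [-88, 52, 52, 0.53, -0.59, 2.98]
20 [4, -11, -50, -109, -16, 12] [0.415 0.186 0.17 ] step 0.025 11.1 tz [ 0.79  0.31 -0.53] | row [-91, 70, 70, -0.47, 0.45, -2.96]
```

```bash
python3 -m pendant '[[6,42,5,-0.02,-0.06,0.16],[3,78,7,-0.03,-0.13,0.32],[-7,107,7,-0.03,-0.19,0.48],[-22,128,5,-0.02,-0.26,0.63],[-40,140,3,0,-0.33,0.78],[-60,143,-1,0.03,-0.4,0.92],[-78,139,-6,0.07,-0.47,1.06],[-95,129,-11,0.12,-0.54,1.2],[-108,114,-16,0.17,-0.6,1.33],[-117,96,-20,0.22,-0.66,1.47],[-122,77,-23,0.28,-0.71,1.61],[-123,58,-23,0.33,-0.75,1.76],[-123,58,-23,0.33,-0.75,1.76]]'; sed -i 's/^N=20/N=10/; s/\[0,-10,12,0,-12,0\]/[0,-4,4,0,-6,0]/' t6.py; python3 t6.py
```

```text
time_s: 15.48
tcp_pos: [0.3304, 0.1932, 0.2228]
eef_rot: [-155.1, 39.0, -79.0]
contact_force: [0.5, -0.2, -0.3]
gripper_width: 0.0599
gripper_force: 0.0
[   3.9  -11.   -49.6 -109.3  -16.    12. ] 2.1649348980190553e-14 [0.415 0.186 0.17 ]
1 [28, -21, -41, -48, -37, 0] [0.33  0.211 0.232] step 0.019 7.1 tz [ 0.34  0.68 -0.65] | row [-19, 0, 4, 0.04, -0.06, 0.1]
2 [25, -21, -41, -55, -36, 1] [0.332 0.227 0.243] step 0.02 7.1 tz [ 0.38  0.71 -0.59] | row [-37, -4, 8, 0.09, -0.13, 0.19]
3 [22, -21, -41, -62, -35, 3] [0.338 0.242 0.253] step 0.019 7.2 tz [ 0.43  0.73 -0.53] | row [-54, -12, 11, 0.14, -0.18, 0.29]
4 [20, -21, -41, -69, -34, 4] [0.348 0.252 0.261] step 0.016 7.4 tz [ 0.48  0.73 -0.48] | row [-65, -23, 15, 0.2, -0.23, 0.4]
5 [17, -20, -42, -75, -32, 5] [0.361 0.257 0.264] step 0.014 7.7 tz [ 0.55  0.71 -0.44] | row [-68, -36, 21, 0.26, -0.27, 0.51]
6 [15, -19, -43, -82, -30, 7] [0.376 0.255 0.259] step 0.016 8.2 tz [ 0.62  0.67 -0.41] | row [-62, -49, 27, 0.33, -0.29, 0.63]
7 [12, -17, -44, -89, -27, 8] [0.392 0.247 0.247] step 0.021 8.8 tz [ 0.68  0.61 -0.41] | row [-46, -61, 35, 0.4, -0.29, 0.77]
8 [9, -15, -46, -96, -24, 9] [0.405 0.231 0.227] step 0.028 9.4 tz [ 0.74  0.52 -0.43] | row [-19, -68, 43, 0.48, -0.27, 0.91]
9 [7, -13, -48, -103, -20, 11] [0.413 0.21  0.201] step 0.035 10.1 tz [ 0.77  0.42 -0.47] | row [15, -69, 51, 0.56, -0.23, 1.07]
10 [4, -11, -50, -109, -16, 12] [0.415 0.186 0.17 ] step 0.039 10.5 tz [ 0.79  0.31 -0.53] | row [53, -62, 58, 0.64, -0.17, 1.22]
```

```bash
python3 -m pendant '[[-19,0,4,0.04,-0.06,0.1],[-37,-4,8,0.09,-0.13,0.19],[-54,-12,11,0.14,-0.18,0.29],[-65,-23,15,0.2,-0.23,0.4],[-68,-36,21,0.26,-0.27,0.51],[-62,-49,27,0.33,-0.29,0.63],[-46,-61,35,0.4,-0.29,0.77],[-19,-68,43,0.48,-0.27,0.91],[15,-69,51,0.56,-0.23,1.07],[53,-62,58,0.64,-0.17,1.22],[53,-62,58,0.64,-0.17,1.22],[53,-62,58,0.64,-0.17,1.22]]'
python3 - <<'E'
from t3 import *
s=r.get_state();print(s['joints'].round(1),s['tcp_pos'].tolist(),s['eef_rot'].tolist())
w=r.capture("wrist");sc=r.capture("scene")
o=np.zeros((600,800,3),np.uint8);o[:400,:640]=w;o[400:600,:400]=cv2.resize(sc[90:190,230:430],None,fx=2,fy=2);cv2.imwrite("pics/w5.png",o[:,:,::-1])
T=TT(s['tcp_pos'],s['eef_rot']);print('handle centre px',proj("wrist",hp(0),T))
E
```

```text
time_s: 16.98
tcp_pos: [0.4151, 0.1857, 0.1703]
eef_rot: [154.7, 54.4, 171.7]
contact_force: [0.1, -0.0, 0.4]
gripper_width: 0.06
gripper_force: 0.0
[   4.   -10.9  -49.4 -109.   -16.1   12.4] [0.4150644008382701, 0.18569534062590906, 0.17030815436103594] [154.67839492182716, 54.38296844222728, 171.6947253597471]
handle centre px [295.40201931 139.328979  ]
```

View pics/w5.png

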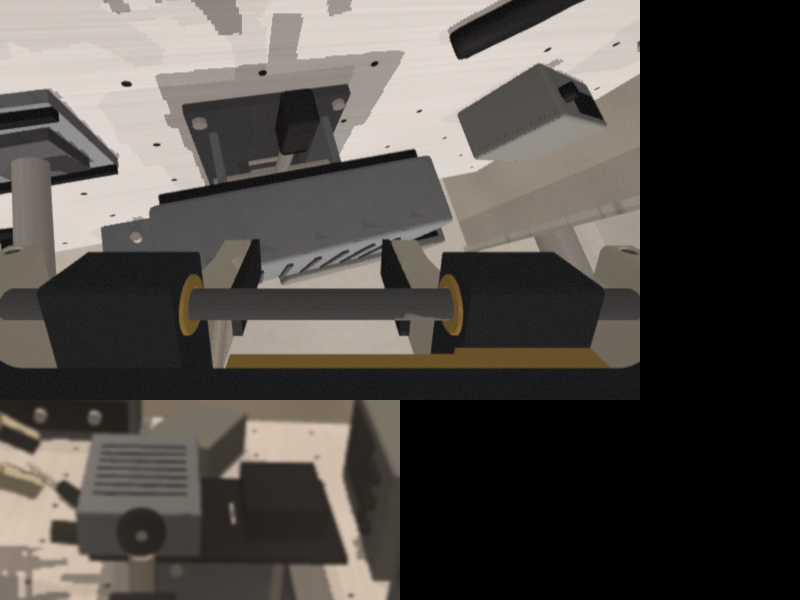

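Run:
```python
from t3 import *
s=r.get_state();T=TT(s['tcp_pos'],s['eef_rot'])
im=cv2.imread("pics/w5.png",0)[:400,:640]
print(im[84:160:3,298].tolist());print(im[106,265:330:3].tolist(),im[140,265:330:3].tolist())
u=np.r_[-J*np.cos(.21),np.sin(.21)];n=np.r_[J*np.sin(.21),np.cos(.21)]
for nm,a,b in [('outer bot',.0275,-.012),('outer top',.0275,.012),('inner top',-.0275,.012)]: print(nm,proj("wrist",hp(0)+a*u+b*n,T).round(1))
for d in [(.005,0,0),(0,0,.005)]: print(d,(proj("wrist",hp(0)+d,T)-proj("wrist",hp(0),T)).round(1))
print('hinge z check, base front corners',[proj("wrist",np.r_[H+J*(-.055)+np.array([-J[1],J[0]])*y,.012],T).round(0).tolist() for y in (-.075,.075)])
```

```text
[139, 139, 36, 25, 21, 26, 28, 23, 24, 23, 25, 26, 23, 30, 36, 35, 39, 37, 40, 38, 39, 41, 30, 39, 48, 48]
[52, 54, 49, 50, 50, 23, 28, 21, 26, 24, 30, 27, 23, 25, 25, 23, 18, 41, 54, 51, 53, 49] [54, 50, 51, 51, 37, 25, 26, 40, 42, 38, 42, 39, 39, 37, 38, 36, 62, 65, 63, 64, 64, 75]
outer bot [295.9 105.5]
outer top [305.3 147.6]
inner top [294.6 165.1]
(0.005, 0, 0) [-1.1  3.6]
(0, 0, 0.005) [1.9 7.2]
hinge z check, base front corners [[180.0, 111.0], [354.0, 85.0]]
```

```bash
cat > t7.py <<'E'
from t3 import *
T5=TT([0.4150644008382701,0.18569534062590906,0.17030815436103594],[154.67839492182716,54.38296844222728,171.6947253597471])
T3=TT([0.41767397882130525,0.14580679444892497,0.29984030432135633],[179.27913245081493,34.13013733146819,-172.9076093245184])
# (T, lever-along offset sign, y offset, normal offset, pixel)
obs=[(T5,.0275,-.01,-.012,(281,90)),(T5,.0275,.01,-.012,(318,93)),(T5,.0275,0,.012,(298,123)),(T5,-.0275,-.01,.012,(276,150)),(T5,-.0275,.01,.012,(313,152)),
(T3,.0275,-.01,.012,(369,60)),(T3,.0275,.01,.012,(389.6,63)),(T3,.0275,-.01,-.012,(369,47.5)),(T3,.0275,.01,-.012,(387,48.5)),(T3,-.0275,-.01,.012,(359.5,99)),(T3,-.0275,.01,.012,(380,101))]
def f(v,full=False):
    hx,hy,yw,th=v;Jv=np.array([np.cos(yw),np.sin(yw)]);N=np.array([-Jv[1],Jv[0],0]);sl=.21-th
    u=np.r_[-Jv*np.cos(sl),np.sin(sl)];n=np.r_[Jv*np.sin(sl),np.cos(sl)];c=np.r_[hx,hy,.058]+.122*u
    if full: return c
    e=[]
    for T,a,y,b,px in obs: e+=list(proj("wrist",c+a*u+b*n+y*N,T)-px)
    return np.r_[e,(yw-.087)*60]
s=least_squares(f,[*H,.087,0.])
print(s.x,f(s.x,True),s.fun.round(1))
s2=least_squares(lambda v:f([*v,0.]),[*H,.087]);print(s2.x,f([*s2.x,0],True),s2.cost,s.cost,s2.fun.round(1),H)
E
python3 t7.py
```

```text
[0.58014738 0.21348129 0.06735938 0.10479026] [0.45909712 0.20531506 0.07081192] [-2.  -0.5 -5.6 -8.   7.2  2.6  5.5  7.5 -4.6  0.7 -0.1  0.2  1.9 -1.6
 -2.1 -4.3  1.6 -4.  -0.4  7.9 -1.3  6.7 -1.2]
[0.56383132 0.2106256  0.08277037] [0.44492004 0.20076073 0.08343211] 560.3853984944321 211.65071969827568 [ -1.9   9.5  -2.    1.    9.4  17.8   4.9  13.3  -3.3   5.9  -0.5  -4.
   3.1  -6.   -2.2 -11.9   3.1 -11.9  -0.8   2.5  -0.6   1.2  -0.3] [0.57286572 0.2118994 ]
```

```bash
cat >> t7.py <<'E'
bo=[(T5,-.055,-.075,.012,(182,105)),(T5,-.055,.075,.012,(350,86)),(T3,-.055,.075,.012,(415,98.5))]
def g(v,fix=None):
    v=np.array(v); v=np.r_[v,fix] if fix is not None else v
    Jv=np.array([np.cos(v[2]),np.sin(v[2])]);N=np.array([-Jv[1],Jv[0]]);e=list(f(v))
    for T,a,y,z,px in bo: e+=list(1.5*(proj("wrist",np.r_[v[:2]+a*Jv+y*N,z],T)-px))
    return np.array(e)
a=least_squares(g,[*H,.087,0.],loss='soft_l1');b=least_squares(lambda v:g(v,0.),[*H,.087],loss='soft_l1')
print(a.cost,a.x,f(a.x,True),a.fun.round(1)[-7:]);print(b.cost,b.x,f([*b.x,0.],True),b.fun.round(1)[-7:])
E
python3 t7.py|tail -2
```

```text
88.94546094069311 [0.57751076 0.21124917 0.05357987 0.08978624] [0.45656505 0.2047627  0.07263078] [-2.  -0.6 11.5  4.9  5.5  5.1  0.5]
133.81385302686886 [0.56789642 0.20441216 0.0292359 ] [0.44862764 0.20092423 0.08343211] [ -3.5 -15.3   1.    0.5  -1.4   1.9  -8.3]
```

Run:
```python
from t3 import *
G=np.array([.453,.2025,.079])
q=r.get_state()['joints']
for al,d in [(50,.06),(48,.03),(46,0)]:
    R=Rg(al,11,15,1);P=G-d*R[:,2];q,e=ik(P,R,q);print(P.round(3),q.round(1).tolist(),e.round(4),[float(x) for x in row(P,R)])
```

```text
[0.409 0.184 0.115] [-4.9, -1.7, -53.3, -116.2, -24.4, 27.0] 0.0 [48.7, -14.2, 23.6, 0.015, 0.089, 0.021]
[0.432 0.193 0.098] [-4.9, 4.0, -51.7, -119.9, -25.4, 32.0] 0.0 [50.4, -14.7, 53.6, 0.015, 0.124, 0.021]
[0.453 0.202 0.079] [-4.2, 9.1, -49.8, -122.9, -25.6, 35.4] 0.0 [54.1, -15.1, 83.3, 0.015, 0.159, 0.022]
```

```bash
python3 -m pendant '[[25,-7,12,0,0.045,0.01],[49,-14,24,0.015,0.089,0.021],[49,-14,24,0.015,0.089,0.021],[50,-14.5,40,0.015,0.106,0.021],[50,-15,54,0.015,0.124,0.021],[52,-15,68,0.015,0.14,0.021],[54,-15,83,0.015,0.159,0.022],[54,-15,83,0.015,0.159,0.022]]' 60 && python3 -m pendant '[[0,0,0,0,0,0],[0,0,0,0,0,0],[0,0,0,0,0,0],[0,0,0,0,0,0],[0,0,0,0,0,0],[0,0,0,0,0,0]]' 5 12
```

```text
time_s: 18.08
tcp_pos: [0.453, 0.2023, 0.0789]
eef_rot: [158.4, 45.5, 175.2]
contact_force: [-0.3, -0.2, 0.8]
gripper_width: 0.0596
gripper_force: 0.0
time_s: 18.82
tcp_pos: [0.4519, 0.2023, 0.0781]
eef_rot: [158.3, 45.4, 175.1]
contact_force: [-0.7, 5.7, 1.5]
gripper_width: 0.0275
gripper_force: 11.8
```

```bash
cat > arc.py <<'E'
from t3 import *
import sys
def arcrows(ths,Hx=.573,Hy=.2125):
    s=r.get_state();Rc=Ro.from_euler('xyz',s['eef_rot'],degrees=True);p=s['tcp_pos'];h=np.array([Hx,Hy,.058]);N=np.array([-J[1],J[0],0]);q=s['joints']
    for t in ths:
        P=h+Ro.from_rotvec(-t*N).apply(p-h);q,e=ik(P,Rc.as_matrix(),q)
        print(t,P.round(3),Rc.inv().apply((P-p)*1000).round(1).tolist(),q.round(0)[2],e.round(4))
arcrows([float(x) for x in sys.argv[1:]])
E
python3 arc.py -.05 .07 .14 .21 .28 .35 .40 .42 .44
```

```text
-0.05 [0.453 0.202 0.084] [-5.1, 1.5, -3.1] -49.0 0.0
0.07 [0.451 0.202 0.07 ] [6.9, -2.1, 4.8] -52.0 0.0
0.14 [0.45  0.202 0.061] [13.3, -4.3, 10.0] -54.0 0.0
0.21 [0.45  0.202 0.052] [19.4, -6.5, 15.7] -56.0 0.0
0.28 [0.451 0.202 0.044] [25.0, -8.9, 21.9] -57.0 0.003
0.35 [0.452 0.202 0.035] [30.2, -11.2, 28.4] -57.0 0.0132
0.4 [0.454 0.202 0.029] [33.6, -12.9, 33.2] -57.0 0.0195
0.42 [0.454 0.203 0.027] [34.9, -13.6, 35.2] -57.0 0.0218
0.44 [0.455 0.203 0.024] [36.1, -14.3, 37.2] -57.0 0.0239
```

```bash
python3 -m pendant '[[-2,0.7,-1.5,0,0,0],[-4,1.2,-2.5,0,0,0],[-5,1.5,-3,0,0,0],[-5,1.5,-3,0,0,0]]'
```

```text
time_s: 19.32
tcp_pos: [0.4526, 0.2023, 0.0836]
eef_rot: [158.3, 45.3, 175.2]
contact_force: [-0.5, 5.4, -2.6]
gripper_width: 0.0271
gripper_force: 11.9
```

```bash
python3 -m pendant '[[-2,0.7,-1.5,0,0,0],[-4,1.2,-2.5,0,0,0],[-5,1.5,-3,0,0,0],[-5,1.5,-3,0,0,0]]'; python3 -m pendant '[[-2,0.7,-1.5,0,0,0],[-4,1.2,-2.5,0,0,0],[-5,1.5,-3,0,0,0],[-5,1.5,-3,0,0,0]]'
```

```text
time_s: 19.82
tcp_pos: [0.4538, 0.2023, 0.0893]
eef_rot: [158.4, 45.3, 175.2]
contact_force: [-0.8, 4.8, -1.9]
gripper_width: 0.0276
gripper_force: 12.1
time_s: 20.32
tcp_pos: [0.4551, 0.2024, 0.0951]
eef_rot: [158.4, 45.3, 175.2]
contact_force: [2.2, 4.8, -5.6]
gripper_width: 0.0275
gripper_force: 11.7
```

```bash
python3 -m pendant '[[-2,0.7,-1.5,0,0,0],[-4,1.2,-2.5,0,0,0],[-4,1.2,-2.5,0,0,0]]'; python3 -m pendant '[[-2,0.7,-1.5,0,0,0],[-4,1.2,-2.5,0,0,0],[-4,1.2,-2.5,0,0,0]]'
```

```text
time_s: 20.7
tcp_pos: [0.4552, 0.2018, 0.0991]
eef_rot: [158.6, 45.2, 175.3]
contact_force: [-1.0, 0.0, -7.6]
gripper_width: 0.0254
gripper_force: 10.9
time_s: 21.08
tcp_pos: [0.4561, 0.2009, 0.1036]
eef_rot: [158.7, 45.2, 175.3]
contact_force: [-1.9, -6.0, -7.6]
gripper_width: 0.0233
gripper_force: 10.9
```

```bash
cat > plan.py <<'E'
from t3 import *
q=r.get_state()['joints']
G=np.array([.448,.200,.087]);h=np.array([.573,.2125,.058]);N=np.array([-J[1],J[0],0])
R0=None
for nm,th,al,be,yw in [('cur->grip',0,46,8,11),('.1',.1,45,8,11),('.2',.2,44,8,11),('.3',.3,43,8,11),('.4',.4,42,8,11),('.44',.44,41.5,8,11)]:
    R=Rg(al,yw,be,1);P=h+Ro.from_rotvec(-th*N).apply(G-h);q,e=ik(P,R,q)
    if R0 is None: R0=Ro.from_matrix(R);P0=P;print([float(x) for x in row(P,R)],P,q.round(1),e)
    else: print(nm,P.round(3),(R0.inv().apply(P-P0)*1000).round(1).tolist(),(R0.inv()*Ro.from_matrix(R)).as_rotvec().round(3).tolist(),q.round(0).tolist(),e.round(4))
E
python3 plan.py
```

```text
[17.4, -3.7, 5.0, 0.078, 0.008, -0.091] [0.448 0.2   0.087] [  -0.8    5.5  -50.3 -128.4  -18.1   42.3] 4.227635875056479e-09
.1 [0.446 0.2   0.074] [10.7, -1.5, 7.0] [0.0, 0.017, 0.0] [-3.0, 8.0, -52.0, -131.0, -21.0, 47.0] 0.0
.2 [0.445 0.2   0.061] [20.7, -3.2, 15.0] [0.0, 0.035, 0.0] [-5.0, 11.0, -53.0, -134.0, -23.0, 52.0] 0.0
.3 [0.445 0.2   0.049] [29.8, -5.0, 23.9] [0.0, 0.052, 0.0] [-6.0, 13.0, -54.0, -136.0, -26.0, 56.0] 0.0
.4 [0.447 0.2   0.036] [37.9, -6.9, 33.7] [0.0, 0.07, -0.0] [-7.0, 16.0, -55.0, -138.0, -28.0, 60.0] 0.0
.44 [0.448 0.2   0.031] [40.9, -7.7, 37.8] [-0.0, 0.079, 0.0] [-7.0, 17.0, -55.0, -139.0, -28.0, 61.0] 0.0
```

```bash
python3 -m pendant '[[0,0,0,0,0,0],[0,0,0,0,0,0],[0,0,0,0,0,0],[9,-2,2.5,0.04,0.004,-0.045],[17.4,-3.7,5,0.078,0.008,-0.091],[17.4,-3.7,5,0.078,0.008,-0.091],[17.4,-3.7,5,0.078,0.008,-0.091]]' 60 && python3 -m pendant '[[0,0,0,0,0,0],[0,0,0,0,0,0],[0,0,0,0,0,0],[0,0,0,0,0,0],[0,0,0,0,0,0],[0,0,0,0,0,0]]' 5 40
```

```text
time_s: 21.95
tcp_pos: [0.4497, 0.2013, 0.0888]
eef_rot: [168.0, 46.4, -177.7]
contact_force: [0.5, -0.0, 0.5]
gripper_width: 0.0596
gripper_force: 0.0
time_s: 22.7
tcp_pos: [0.4492, 0.2017, 0.0885]
eef_rot: [168.1, 46.4, -177.5]
contact_force: [-0.3, 1.7, -0.4]
gripper_width: 0.0212
gripper_force: 37.9
```

```bash
python3 -m pendant '[[5.4,-0.8,3.3,0,0.009,0],[10.7,-1.5,7,0,0.017,0],[15.8,-2.3,11,0,0.026,0],[20.7,-3.2,15,0,0.035,0],[20.7,-3.2,15,0,0.035,0]]'
```

```text
time_s: 23.32
tcp_pos: [0.4477, 0.2014, 0.0637]
eef_rot: [168.5, 44.6, -177.0]
contact_force: [1.4, 1.7, 3.4]
gripper_width: 0.0206
gripper_force: 40.2
```

```bash
python3 -m pendant '[[4.5,-1,5,0,0.01,0],[9,-2,10,0,0.02,0],[13.5,-3,15.5,0,0.03,0],[16,-3.5,18.5,0,0.035,0],[16,-3.5,18.5,0,0.035,0]]'
python3 - <<'E'
from h import *
for n in("scene","side"): cv2.imwrite(f"pics/{n}_d1.png",r.capture(n)[:,:,::-1])
for n,(x0,y0,x1,y1) in {"side":(330,190,440,290),"scene":(285,104,334,135)}.items():
    a=cv2.imread(f"pics/{n}0.png");b=cv2.imread(f"pics/{n}_d1.png")
    m=cv2.matchTemplate(b[y0-30:y1+15,x0-20:x1+20],a[y0:y1,x0:x1],cv2.TM_CCOEFF_NORMED);_,v,_,l=cv2.minMaxLoc(m);print(n,v,l[0]-20,l[1]-30)
E
```

```text
time_s: 23.95
tcp_pos: [0.4503, 0.2023, 0.0424]
eef_rot: [168.7, 43.1, -176.5]
contact_force: [-22.8, -15.8, 55.5]
gripper_width: 0.0218
gripper_force: 44.4
side 0.6914793252944946 -2 -3
scene 0.45215535163879395 0 -5
```

```bash
python3 -m pendant '[[-3,0.7,-3.5,0,-0.007,0],[-9,2,-11,0,-0.02,0],[-15.4,3.5,-19.1,0,-0.035,0],[-21,4.3,-23.5,0,-0.044,0],[-25.5,5.2,-27.5,0,-0.053,0],[-30,5.9,-31.5,0,-0.061,0],[-35,6.7,-35.4,0,-0.07,0],[-35,6.7,-35.4,0,-0.07,0]]'
cat > stage.py <<'E'
from h import *
import sys
t=sys.argv[1]
for n in("scene","side"): cv2.imwrite(f"pics/{n}_{t}.png",r.capture(n)[:,:,::-1])
X0=np.array([.545,.21,.16])
for n,(x0,y0,x1,y1) in {"side":(330,190,440,290),"scene":(285,104,334,135)}.items():
    a=cv2.imread(f"pics/{n}0.png");b=cv2.imread(f"pics/{n}_{t}.png");best=(-1,)
    g=lambda im:cv2.Sobel(cv2.cvtColor(im,cv2.COLOR_BGR2GRAY),cv2.CV_32F,0,1)
    A,B=g(a),g(b)
    for h in np.arange(-.01,.1,.001):
        Q=np.array([[.48,.12,.16],[.61,.12,.16],[.47,.3,.16],[.6,.3,.16]])
        s=np.float32([proj(n,q) for q in Q]);d=np.float32([proj(n,q+[0,0,h]) for q in Q])
        Hm=cv2.getPerspectiveTransform(s,d);w=cv2.warpPerspective(A,Hm,(640,400));m=np.zeros((400,640),np.uint8);m[y0:y1,x0:x1]=255;m=cv2.warpPerspective(m,Hm,(640,400))>0
        c=np.corrcoef(w[m],B[m])[0,1]
        if c>best[0]: best=(c,h)
    print(n,'rise',best)
E
python3 stage.py u1
```

```text
time_s: 25.05
tcp_pos: [0.4502, 0.202, 0.0893]
eef_rot: [168.1, 46.5, -177.6]
contact_force: [5.4, 4.5, -3.0]
gripper_width: 0.0219
gripper_force: 40.2
side rise (np.float64(0.5151036740606859), np.float64(0.010999999999999984))
scene rise (np.float64(0.6655159217395712), np.float64(0.010999999999999984))
```

Run:
```python
from h import *
T5=TT([0.4150644008382701,0.18569534062590906,0.17030815436103594],[154.67839492182716,54.38296844222728,171.6947253597471])
T3=TT([0.41767397882130525,0.14580679444892497,0.29984030432135633],[179.27913245081493,34.13013733146819,-172.9076093245184])
def tri2(obs):
    A=0;b=0;rr=[ray(n,uv,T) for n,uv,T in obs]
    for c,d in rr:
        d=d/np.linalg.norm(d);P=np.eye(3)-np.outer(d,d);A=A+P;b=b+P@c
    X=np.linalg.solve(A,b);return X.round(4),[(proj(n,X,T)-uv).round(1).tolist() for n,uv,T in obs]
print("port",tri2([("wrist",(262,172),T3),("wrist",(136,237),T5)]))
# box -x-y top/bottom, -x+y top : w3, w5, scene, side
print("-x-y bottom",tri2([("wrist",(272,108),T3),("wrist",(152,207),T5)]), "scene z line")
print("+y-x top",tri2([("wrist",(487,155),T3),("side",D(798,268),None)]))
print("-y-x top",tri2([("wrist",(265,150),T3),("scene",S(77,92),None),("side",D(695,165),None)]))
print("-y+x top",tri2([("wrist",(272,232),T3),("scene",S(190,93),None),("side",D(595,190),None)]))
print("+y-x bottom",tri2([("side",D(798,298),None),("scene",S(82,150),None)]))
for nm,z in [("front y- bottom scene",.1)]:
    print([onz("scene",S(82,150),zz) for zz in (.095,.1,.107,.113)])
```

```text
port (array([0.57  , 0.0915, 0.1   ]), [[-9.9, -4.4], [16.0, 0.9]])
-x-y bottom (array([0.4827, 0.1108, 0.1021]), [[-1.0, -0.3], [1.7, -0.0]]) scene z line
+y-x top (array([0.4704, 0.2978, 0.1548]), [[-3.1, 1.2], [1.4, 0.5]])
-y-x top (array([0.4855, 0.1158, 0.1592]), [[6.7, 4.2], [-1.5, 2.5], [-0.8, -1.6]])
-y+x top (array([0.6109, 0.1204, 0.1617]), [[1.1, 3.6], [0.1, 2.2], [1.2, -0.4]])
+y-x bottom (array([0.4407, 0.2523, 0.0251]), [[-13.2, 6.6], [-10.6, -7.0]])
[array([0.4915, 0.1107, 0.095 ]), array([0.4928, 0.1028, 0.1   ]), array([0.4948, 0.0918, 0.107 ]), array([0.4964, 0.0823, 0.113 ])]
```

```bash
python3 -m pendant '[[5.4,-0.8,3.3,0,0.009,0],[10.7,-1.5,7,0,0.017,0],[15.8,-2.3,11,0,0.026,0],[20.7,-3.2,15,0,0.035,0],[25.4,-4.1,19.7,0,0.044,0],[30,-5,24.6,0,0.054,0],[33.5,-5.8,28.5,0,0.062,0],[35.1,-6.2,30.3,0,0.066,0],[35.1,-6.2,30.3,0,0.066,0]]'; python3 stage.py d2
```

```text
time_s: 26.28
tcp_pos: [0.4503, 0.202, 0.0452]
eef_rot: [168.7, 43.2, -176.6]
contact_force: [-12.8, -12.1, 38.5]
gripper_width: 0.0212
gripper_force: 42.9
side rise (np.float64(0.45277051847848965), np.float64(0.02199999999999997))
scene rise (np.float64(0.699822770184994), np.float64(0.022999999999999972))
```

```bash
python3 -m pendant '[[-3,0.7,-3.5,0,-0.007,0],[-8,1.9,-10,0,-0.018,0],[-13.4,3,-16.2,0,-0.031,0],[-18.5,3.9,-20.5,0,-0.04,0],[-23.5,4.7,-24.6,0,-0.049,0],[-28.5,5.5,-28.8,0,-0.057,0],[-33.1,6.2,-32.6,0,-0.066,0],[-33.1,6.2,-32.6,0,-0.066,0]]'; python3 stage.py u2
```

```text
time_s: 27.38
tcp_pos: [0.4501, 0.2017, 0.0891]
eef_rot: [168.1, 46.4, -177.5]
contact_force: [6.5, 2.2, -4.0]
gripper_width: 0.0209
gripper_force: 40.2
side rise (np.float64(0.48375292779798035), np.float64(0.02199999999999997))
scene rise (np.float64(0.7021612321903727), np.float64(0.022999999999999972))
```

```bash
python3 -m pendant '[[5.4,-0.8,3.3,0,0.009,0],[10.7,-1.5,7,0,0.017,0],[15.8,-2.3,11,0,0.026,0],[20.7,-3.2,15,0,0.035,0],[25.4,-4.1,19.7,0,0.044,0],[30,-5,24.6,0,0.054,0],[33.5,-5.8,28.5,0,0.062,0],[35.1,-6.2,30.3,0,0.066,0],[35.1,-6.2,30.3,0,0.066,0],[31.5,-5.3,26.3,0,0.057,0],[25.4,-4.1,19.7,0,0.044,0],[20.7,-3.2,15,0,0.035,0],[15.8,-2.3,11,0,0.026,0],[10.7,-1.5,7,0,0.017,0],[5.4,-0.8,3.3,0,0.009,0],[0,0,0,0,0,0],[0,0,0,0,0,0]]'; python3 stage.py u3
```

```text
time_s: 29.6
tcp_pos: [0.4501, 0.2016, 0.0891]
eef_rot: [168.1, 46.4, -177.5]
contact_force: [6.6, 2.3, -4.0]
gripper_width: 0.0209
gripper_force: 40.2
side rise (np.float64(0.48742222743909713), np.float64(0.02199999999999997))
scene rise (np.float64(0.6987810229156366), np.float64(0.022999999999999972))
```

```bash
python3 -m pendant '[[5.4,-0.8,3.3,0,0.009,0],[10.7,-1.5,7,0,0.017,0],[15.8,-2.3,11,0,0.026,0],[20.7,-3.2,15,0,0.035,0],[25.4,-4.1,19.7,0,0.044,0],[30,-5,24.6,0,0.054,0],[33.5,-5.8,28.5,0,0.062,0],[35.1,-6.2,30.3,0,0.066,0],[35.1,-6.2,30.3,0,0.066,0],[31.5,-5.3,26.3,0,0.057,0],[25.4,-4.1,19.7,0,0.044,0],[20.7,-3.2,15,0,0.035,0],[15.8,-2.3,11,0,0.026,0],[10.7,-1.5,7,0,0.017,0],[5.4,-0.8,3.3,0,0.009,0],[0,0,0,0,0,0],[0,0,0,0,0,0]]'; python3 stage.py u4
```

```text
time_s: 31.82
tcp_pos: [0.4501, 0.2017, 0.0891]
eef_rot: [168.1, 46.4, -177.5]
contact_force: [6.8, 2.5, -3.8]
gripper_width: 0.0209
gripper_force: 40.2
side rise (np.float64(0.48685819049811746), np.float64(0.02199999999999997))
scene rise (np.float64(0.6992035132637752), np.float64(0.022999999999999972))
```

```bash
python3 -m pendant '[[-2.7,0.4,-1.7,0,-0.005,0],[-5.4,0.8,-3.3,0,-0.009,0],[-5.4,0.8,-3.3,0,-0.009,0]]'
```

```text
time_s: 32.3
tcp_pos: [0.4511, 0.2017, 0.0949]
eef_rot: [168.0, 46.9, -177.7]
contact_force: [6.3, 2.5, -5.5]
gripper_width: 0.0213
gripper_force: 40.2
```

```bash
python3 -m pendant '[[-2.7,0.4,-1.7,0,-0.005,0],[-5.4,0.8,-3.3,0,-0.009,0],[-5.4,0.8,-3.3,0,-0.009,0]]'; python3 stage.py u5
```

```text
time_s: 32.67
tcp_pos: [0.4524, 0.2018, 0.1011]
eef_rot: [167.9, 47.4, -177.9]
contact_force: [8.3, 3.0, -6.9]
gripper_width: 0.0208
gripper_force: 40.2
side rise (np.float64(0.4899192753484639), np.float64(0.02199999999999997))
scene rise (np.float64(0.6860322637429191), np.float64(0.022999999999999972))
```

```bash
python3 -m pendant '[[-1.4,0.2,-0.9,0,0,0],[-2.7,0.4,-1.7,0,0,0],[-2.7,0.4,-1.7,0,0,0]]'
python3 - <<'E'
from t3 import *
s=r.get_state();q,e=ik(s['tcp_pos'],Ro.from_euler('xyz',s['eef_rot'],degrees=True).as_matrix(),s['joints']);print(s['joints'].round(1))
E
```

```text
time_s: 33.15
tcp_pos: [0.4533, 0.2018, 0.1044]
eef_rot: [167.9, 47.4, -177.9]
contact_force: [10.9, 3.0, -7.9]
gripper_width: 0.0209
gripper_force: 40.2
[   3.5    2.7  -47.1 -123.2  -13.3   33. ]
```

```bash
python3 -m pendant '[[5.4,-0.8,3.3,0,0.007,0],[10.8,-1.6,6.6,0,0.014,0],[16,-2.4,9.8,0,0.022,0],[22,-3.2,14,0,0.031,0],[28,-4.1,18.5,0,0.041,0],[33,-5,22.8,0,0.051,0],[39.5,-6.1,28.5,0,0.063,0],[44.5,-7.1,33.3,0,0.073,0],[47.5,-7.9,36.3,0,0.08,0],[47.5,-7.9,36.3,0,0.08,0]]'; python3 stage.py d6
```

```text
time_s: 34.4
tcp_pos: [0.4507, 0.2018, 0.0479]
eef_rot: [168.7, 43.5, -176.7]
contact_force: [-15.6, -17.1, 46.1]
gripper_width: 0.0206
gripper_force: 43.7
side rise (np.float64(0.45057758686591554), np.float64(0.03399999999999996))
scene rise (np.float64(0.7089669861937827), np.float64(0.03499999999999996))
```

```bash
python3 -m pendant '[[-7,1.6,-8,0,-0.015,0],[-13,2.8,-14.5,0,-0.028,0],[-18.1,3.8,-19.4,0,-0.039,0],[-24,4.7,-24.2,0,-0.049,0],[-30,5.5,-28.8,0,-0.058,0],[-35.5,6.3,-33.2,0,-0.066,0],[-40.5,7.1,-37,0,-0.073,0],[-44.6,7.9,-40.1,0,-0.08,0],[-44.6,7.9,-40.1,0,-0.08,0]]'; python3 stage.py u6
```

```text
time_s: 35.62
tcp_pos: [0.4533, 0.2017, 0.1049]
eef_rot: [168.0, 47.4, -177.8]
contact_force: [10.1, 0.6, -5.9]
gripper_width: 0.0203
gripper_force: 39.9
side rise (np.float64(0.48437323807255456), np.float64(0.03399999999999996))
scene rise (np.float64(0.7206706282037596), np.float64(0.03399999999999996))
```

Run:
```python
from h import *
im=cv2.imread("pics/scene_u6.png",0)
for z in (.163,.175): print(z,proj("scene",[.553,.113,z]).round(1))
print('iris head',proj("scene",[.559,.006,.187]).round(1),proj("scene",[.559,.006,.209]).round(1))
u,v=proj("scene",[.553,.113,.163]).astype(int)
print('rows',v-22,'cols',u-24)
for y in range(v-22,v+16): print(y,' '.join(f"{x:3d}" for x in im[y,u-24:u+26:2]))
```

```text
0.163 [301.7 141.2]
0.175 [301.7 135.9]
iris head [300.1 157.8] [300.  146.8]
rows 119 cols 277
119 107 108 108 107 108 105 105 105 107 109 106 106 105 104 105 106 106 106 105 104 104 105 104 105 111
120  84  88  87  88  88  87  89  88  95  95  94  94  94  94  95 100 101 102 102 102 101 101 103 105 112
121  83  79  76  75  74  75  78  78  76  69  69  68  74  76  75  73  72  73  73  74  75  75  80  89 111
122 109 103  98  97  96  96  95  96  89  82  79  80  85  86  86  79  77  76  76  77  77  78  78  85 110
123 116 114 113 113 111 110 110 110 111 108 107 107 108 108 109 105 105 106 106 107 107 106 105 105 112
124 115 116 115 114 114 113 113 113 113 113 112 114 114 114 114 114 113 112 114 114 114 114 113 111 112
125 115 114 113 113 114 112 112 113 113 114 113 113 114 113 113 113 113 112 113 114 113 112 112 112 112
126 116 115 115 114 113 113 113 113 114 115 114 112 112 113 112 112 112 112 113 113 112 113 111 112 112
127 116 116 115 114 113 115 114 114 114 114 113 112 112 112 112 112 113 113 113 113 113 113 112 112 112
128 116 115 116 114 114 115 115 116 114 115 113 112 113 114 113 112 
[... 2247 characters left out ...]
  51  37  38  36  35  35  34  36  35  35  35  45  62  62  61  62  61  62  60
151  66  65  65  65  65  66  47  38  36  36  36  35  35  35  36  34  33  39  60  62  63  63  61  61  61
152  62  61  61  60  60  59  44  37  36  36  36  34  35  35  35  34  34  37  57  60  61  61  60  61  61
153  49  49  47  48  48  48  40  38  37  37  37  35  36  36  33  35  35  35  50  53  52  54  53  54  54
154  42  39  38  40  39  38  38  38  39  37  36  38  41  35  36  36  35  33  36  39  38  38  39  40  38
155  41  61  52  43  41  40  38  37  39  37  36  57  60  41  34  36  33  35  33  32  33  34  33  32  33
156  56 119 106  79  59  56  38  38  37  37  43  75  83  53  35  35  34  34  37  41  45  45  37  36  36
```

```bash
python3 -m pendant '[[5.4,-0.8,3.3,0,0.007,0],[10.8,-1.6,6.6,0,0.014,0],[16,-2.4,9.8,0,0.022,0],[22,-3.2,14,0,0.031,0],[28,-4.1,18.5,0,0.041,0],[33,-5,22.8,0,0.051,0],[39.5,-6.1,28.5,0,0.063,0],[44.5,-7.1,33.3,0,0.073,0],[47.5,-7.9,36.3,0,0.08,0],[47.5,-7.9,36.3,0,0.08,0],[41,-6.3,29.5,0,0.065,0],[34,-5.1,23.5,0,0.052,0],[28,-4.1,18.5,0,0.041,0],[22,-3.2,14,0,0.031,0],[16,-2.4,9.8,0,0.022,0],[10.8,-1.6,6.6,0,0.014,0],[5.4,-0.8,3.3,0,0.007,0],[0,0,0,0,0,0],[0,0,0,0,0,0]]'; python3 stage.py u7
```

```text
time_s: 38.1
tcp_pos: [0.4534, 0.2017, 0.105]
eef_rot: [168.0, 47.4, -177.8]
contact_force: [10.4, 0.4, -7.0]
gripper_width: 0.0208
gripper_force: 40.3
side rise (np.float64(0.4200113005225654), np.float64(0.04599999999999995))
scene rise (np.float64(0.6940242456638133), np.float64(0.04599999999999995))
```

One more tooth.

```bash
python3 -m pendant '[[5.4,-0.8,3.3,0,0.007,0],[10.8,-1.6,6.6,0,0.014,0],[16,-2.4,9.8,0,0.022,0],[22,-3.2,14,0,0.031,0],[28,-4.1,18.5,0,0.041,0],[33,-5,22.8,0,0.051,0],[39.5,-6.1,28.5,0,0.063,0],[44.5,-7.1,33.3,0,0.073,0],[47.5,-7.9,36.3,0,0.08,0],[47.5,-7.9,36.3,0,0.08,0],[41,-6.3,29.5,0,0.065,0],[34,-5.1,23.5,0,0.052,0],[28,-4.1,18.5,0,0.041,0],[22,-3.2,14,0,0.031,0],[16,-2.4,9.8,0,0.022,0],[10.8,-1.6,6.6,0,0.014,0],[5.4,-0.8,3.3,0,0.007,0],[0,0,0,0,0,0],[0,0,0,0,0,0]]'; python3 stage.py u8
python3 - <<'E'
from h import *
im=cv2.imread("pics/scene_u8.png",0)
print(proj("scene",[.553,.113,.187]).round(1))
for y in range(118,140): print(y,' '.join(f"{x:3d}" for x in im[y,287:311:2]))
E
```

```text
time_s: 40.58
tcp_pos: [0.4535, 0.2017, 0.1051]
eef_rot: [168.0, 47.5, -177.8]
contact_force: [9.7, 0.8, -5.7]
gripper_width: 0.0203
gripper_force: 40.5
side rise (np.float64(0.420974468902552), np.float64(0.05799999999999995))
scene rise (np.float64(0.7137718430181033), np.float64(0.05799999999999995))
[301.6 130.5]
118 112 112 114 114 113 112 112 112 111 111 110 110
119 102 101 102 104 103 102  99 100 102 103 102 103
120  81  81  84  83  83  83  74  74  81  86  85  86
121  66  66  66  67  68  67  63  64  66  69  67  68
122  65  63  63  63  63  64  64  64  62  64  63  62
123  65  64  64  63  61  62  62  63  63  65  64  64
124  65  65  63  62  62  59  62  63  62  63  63  64
125  63  64  64  62  65  72  77  70  62  62  64  62
126  63  64  64  63  80 109 118 100  68  63  62  64
127  63  63  64  67 110 144 149 134  88  62  62  63
128  62  62  63  78 125 125 128 136 111  65  63  63
129  63  62  62  91 108  95  96 109 114  69  62  63
130  63  62  63  95  91  83  79  88 100  71  62  63
131  64  62  62  88  85  66  54  78  90  73  62  62
132  64  63  62  83  82  45  35  66  87  71  62  63
133  65  63  62  82  78  36  32  55  87  72  62  62
134  65  65  63  82  79  39  31  57  88  71  62  62
135  65  65  63  79  85  50  38  67  87  69  62  62
136  65  65  64  72  87  71  61  79  84  65  63  63
137  65  65  64  65  81  84  82  81  76  62  62  63
138  64  64  64  62  71  80  84  76  65  61  63  62
139  65  64  63  62  60  65  69  63  59  60  62  62
```

```bash
python3 -m pendant '[[0,0,0,0,0,0],[0,0,0,0,0,0],[0,0,0,0,0,0],[0,0,0,0,0,0],[0,0,0,0,0,0]]' 70
python3 - <<'E'
from t3 import *
s=r.get_state();p=s['tcp_pos'];R=Ro.from_euler('xyz',s['eef_rot'],degrees=True);q=s['joints'];tz=R.as_matrix()[:,2]
for d,w in [(.02,-.04),(.04,-.08),(.06,-.12),(.08,-.16)]:
    R2=R*Ro.from_rotvec([0,w,0]);P=p-d*tz
    qq,e=ik(P,R2.as_matrix(),q);q=qq;print(d,w,P.round(3),qq.round(0),e.round(4))
E
```

```text
time_s: 41.3
tcp_pos: [0.4522, 0.202, 0.1044]
eef_rot: [167.9, 47.4, -177.8]
contact_force: [-0.4, 0.8, 0.1]
gripper_width: 0.0647
gripper_force: 0.0
0.02 -0.04 [0.438 0.197 0.118] [   1.   -0.  -50. -125.  -16.   37.] 0.0
0.04 -0.08 [0.424 0.193 0.131] [  -1.   -4.  -53. -125.  -18.   37.] 0.0
0.06 -0.12 [0.41  0.188 0.144] [  -2.   -8.  -54. -124.  -19.   36.] 0.0
0.08 -0.16 [0.395 0.183 0.157] [  -2.  -12.  -56. -122.  -19.   34.] 0.0
```

```bash
python3 -m pendant '[[0,0,-20,0,-0.04,0],[0,0,-40,0,-0.08,0],[0,0,-60,0,-0.12,0],[0,0,-60,0,-0.12,0],[0,0,-60,0,-0.12,0],[0,0,-60,0,-0.12,0]]'; python3 stage.py end
python3 - <<'E'
from h import *
a=cv2.imread("pics/scene_end.png",0).astype(int);b=cv2.imread("pics/s2.png",0).astype(int)
# post / iris unchanged since post was released
print(np.abs(a-b)[180:300,285:325].mean(), np.abs(a-b)[150:230,290:312].mean())
print(r.get_state()['contact_force'])
E
```

```text
time_s: 42.05
tcp_pos: [0.4103, 0.1879, 0.1441]
eef_rot: [166.0, 54.1, 179.8]
contact_force: [0.5, 0.1, 0.0]
gripper_width: 0.0703
gripper_force: 0.0
side rise (np.float64(0.48932869380881994), np.float64(0.05799999999999995))
scene rise (np.float64(0.7121478230323083), np.float64(0.05799999999999995))
14.985833333333334 8.444886363636364
[-0.25254813  0.6573074  -0.03141796]
```

Run:
```python
import cv2
a=cv2.imread("pics/scene_end.png",0);b=cv2.imread("pics/s2.png",0)
for n,(x0,y0,x1,y1) in {"post head":(280,183,322,222),"post foot":(275,255,330,300),"iris head":(286,142,316,172)}.items():
    m=cv2.matchTemplate(a[y0-8:y1+8,x0-8:x1+8],b[y0:y1,x0:x1],cv2.TM_CCOEFF_NORMED);_,v,_,l=cv2.minMaxLoc(m);print(n,round(v,3),l[0]-8,l[1]-8)
```

```text
post head 0.941 0 0
post foot 0.962 0 0
iris head 0.508 1 0
```

Posts unmoved; the lower match on the iris head comes from the raised box now behind it. Handing in.

```bash
python3 -c "
from plant import r
print(r.close_job())"
```

```text
the job is handed in; nothing more can be done
None
```

The job is handed in: the post stands upright and released in its lane, the iris post looks undisturbed in the images, and the port is level with the windows at about 187 mm by my measurements, with the lever let go. The interface returned no verdict, and two of the strokes were too short at the top and gained no tooth.

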